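# Seat a bayonet lamp in the lamp test box and hold it for the test

## Robot

A 6-joint arm with a two-finger parallel gripper is mounted at the origin on a cart in front of the work surface, level with it; the furniture and walls round the work are solid. World frame = base frame: x ahead of the robot, y to its left, z up, the work surface at z = 0. Lengths are in mm, angles in rad, forces in N, time in s.
With the tool pointing down it reaches from about 425 to 1125 mm from the base axis. Payload 14.9 kg.
Tool frame: the origin (TCP) lies on the centre line of the jaws, within the pads' length; the fingertips stand 19 mm ahead of it and the grasp point (between the pads) is the TCP; x points along the fingers, y is the direction in which the jaws open and shut, and the axes are right-handed (so a half turn about x gives the same grasp; the last joint's range is limited). The gripper opens to 91 mm and grips with 3 to 60 N. Pads are 32 mm wide; open, the fingers measure 118 mm over their backs; the gripper's body (76 mm by 178 mm) begins 60 mm behind the grasp point.
Start: joints at [1.295, 0.379, 1.734, -0, 1.028, -0.033], TCP at [168.301, 679.479, 194.032] pointing down, gripper open.
Joint ranges: [-2.77, 2.77], [-0.74, 2.19], [0, 2.66], [-1.06, 4.2], [0.31, 2.87], [-3.08, 3.08]. Speed limits (rad/s): [1.89, 1.89, 2.39, 3.14, 3.14, 3.14].

## Interface

Orientations are given as a unit quaternion [x, y, z, w].
In Python, from workcell import robot, vision, nets gives the robot as it stands.
- The arm moves only by the shell command python3 -m handwheel 'ROWS' [FORCE]. ROWS is JSON, a list of rows, each an object with "translation": the shift along the tool's x, y, z in units of 40 mm (1.0 is 40 mm), a list of three; "delta_rot": the turn, a rotation vector about the tool's x, y, z in degrees, a list of three; "fingers": the opening, from -1 (shut) to 1 (fully open). In form: [{"translation": [dx, dy, dz], "delta_rot": [wx, wy, wz], "fingers": fingers}, ...]. A call has 1 to 20 rows; each row shifts and turns the commanded pose from where the row before left it, along the tool's axes as they then stand; what a row does not reach is not made up. A row lasts 1/12 s, in which the tool goes at most 41.7 mm and 7.16 degrees, less where a joint would pass 70% of its speed; a pose out of reach is approached as far as the arm can. A call is refused whole if a number of a shift passes 1 or a number of a turn 7.16, either way. A call with a gripper value outside its range is refused whole. The fingers move at their own pace and stop on an object; FORCE is the grip in N (left out, the last holds). Time passes only in rows, so rows that do not move let the fingers close. It gives the time, the measured TCP pose, the force and the opening at its end, in the units of the state.
- robot.read_state(): the state, without advancing time (a new reading comes with each control period).
- vision.camera(name): name is "scene" or "top" or "wrist"; returns the picture (420x560x3 uint8, blue, green, red); there is no depth.
- vision.calibration(name): a dict with "fx", "fy", "cx", "cy" (pixels), "dist" ([k1, k2, p1, p2, k3] as OpenCV has them; the pictures are not rectified), "eye" and "rotation" of the camera in the world; the wrist camera has in their place "T_tool_cam" (4x4, takes a point from camera to tool coordinates, whose origin is the TCP and whose axes are the tool frame's). Camera axes: x right, y down, z forward; pixel columns grow to the right and rows downward; lengths in mm; the calibration is good to about 2 mm. A picture is of the moment at which its call begins: read the wrist's pose just before it. calibration takes no time and is no camera call.
- robot.hand_in(): hands the job in, once; it reports no verdict.
Trained networks look in the newest picture that a camera, given by its name, has taken for a name from the list of things; names that differ only in an ending like _2 or _b are one class to them, and where a whole thing is asked for, a point or a joint stands for the part that bears it (a point fixed in the world has none). Each returns a list of dicts, best first, with "p" (0 to 1); they miss things now and then, are a little off and sometimes report something else, mostly with a low value. They report only what shows in the picture. A call takes as long as a camera call. They do not tell look-alikes from the thing itself.
- nets.look_for(thing, camera): "extent" ([left, top, right, bottom] in pixels, round what is visible of it).
- nets.landmark_of(thing, camera): "xy" ([column, row] in pixels: a listed point, or the origin of a listed thing).
The state is a dict: "t": time; "qpos": joint angles; "qvel": joint speeds; "joint_torque": joint torques, N m; "tool_pos": TCP position; "ee_rot": TCP orientation; "contact_force": force on the tool from outside, world axes, zero at the start; "moment": the same for the moment, N m; "gripper_width": opening from 0.0 (shut) to 1.0 (fully open).
Only numpy, scipy, OpenCV 4.12 (cv2) and the standard library are available. Lean on these libraries where they do the work, as an engineer would, in place of code of your own. Each camera call takes 0.05 s, during which the arm holds its last target.

## Task

First turn the dimmer knob on the lamp test box fully down (anticlockwise to its end stop) and leave it there. Then take the lamp with the two side pins, push it down into the box's spring-loaded socket, twist it a quarter turn clockwise to the stop, and finish still gripping it and holding it pressed fully home against the spring. Leave the spare screw-cap lamp, the beaker, the dish and the bottle alone.

Things in the scene. Friction and masses are not known exactly. Their poses are not given: they have to be found in the camera images.
- tester: Lamp test box, fixed: flat grey box 110 mm front to back (its x), 200 mm wide (y), 40 mm high. Origin: centre of its underside, on the table; x to its back, y to its left, z up. On top, at (0, +50) mm, a steel bayonet socket; at (0, -55) mm the black dimmer knob. Socket slots: entry along the box's x (front and back); after a quarter turn clockwise (from above) to the stop the pins lie along y
- socket_mouth (a point): Centre of the socket's rim, 75 mm above the table, axes as the box. Upright collar, 48 mm outside, bore 25 mm with lead-in. Two entry slots, 9 mm wide, open at the rim; 8 to 19 mm below the rim they run sideways a quarter turn, so the 5 mm pins must be wholly below 8 mm before the lamp can turn. Fully home, the pins rest on the floor of the run, the lamp's foot 23.5 mm below the rim
- plunger (a joint): Sprung brass contact in the socket bore, m: 0 up (top 9.5 mm below the rim), grows as the lamp's foot pushes it down, 0.014 with the lamp fully home. Spring: 3 N at first, 8 N at home. If let go after the twist, it lifts the lamp 6 mm, until the pins meet the roof of the run
- dimmer (a joint): Black dimmer knob turning about a vertical axis on the box, rad: 0 at its end stop fully anticlockwise (seen from above), grows clockwise
- dimmer_grip (a point): Point on the dimmer knob's axis at the height to grip, 77 mm above the table. The knob is a 40 mm disc (its top 54 mm above the table) carrying an upright bar grip 38 mm long, 14 mm thick, its top 84 mm above the table; take it from above across its thickness. At 0 rad the bar lies along the box's x (front to back) and it turns with the joint value. Light friction (0.03 N m)
- lamp: The lamp to fit, loose, upright on its cap, about 80 g. Origin: centre of the foot. Steel cap 22 mm in diameter, 30 mm high, two side pins 5 mm thick, out to 17 mm from the axis along its x, centres 7 mm above the foot. Above, at 30 to 60 mm, a finned aluminium block 36 mm along x, 24 mm along y (grip across the 24 mm); white lens up to 70 mm. The same either way round
- spare: Spare lamp, to be left alone: round finned body 42 mm in diameter, 61 mm high, screw cap without pins; stands loose, origin at its foot
- beaker: Glass beaker, 51 x 56 x 68 mm, loose, to be left alone; origin at its foot
- dish: Clear flat round dish, 62 mm across, 15 mm high, loose, to be left alone; origin at its underside
- bottle: White plastic bottle, 39 mm across, 79 mm high, loose, to be left alone; origin at its foot
Things that resemble listed ones, but are neither listed nor needed, are in the scene too. Leave any orange or pink look-alike of the lamp alone.

How it is judged (in metres and radians):
On the way, in this order (a step that is already met when the one before it is completed fails the run):
1. the dimmer is turned fully down to its end stop (value of joint dimmer below 0.1 rad), for 0.2 s.
2. the lamp is pushed down in the socket with its pins in the entry slots, not yet twisted (z of lamp in the frame of socket_mouth below -0.0155 m and horizontal distance between lamp and socket_mouth below 0.005 m and angle between the x axis of lamp and the y axis of tester, either way round above 0.8 rad), for 0.05 s.
3. the lamp is twisted clockwise to the stop (angle between the x axis of lamp and the y axis of tester, either way round below 0.2 rad and z of lamp in the frame of socket_mouth below -0.0155 m), for 0.2 s.
At the end, for the whole second after the job is handed in: For the last second the fingers grip the lamp (over 2 N), its foot within 3 mm of fully home and 4 mm of the socket axis, plunger down 10.8 mm or more, upright within 0.1 rad, twisted to within 0.2 rad of the stop; the dimmer within 0.1 rad of its lower end stop (value of joint dimmer below 0.1 rad and z of lamp in the frame of socket_mouth below -0.0205 m and horizontal distance between lamp and socket_mouth below 0.004 m and angle between lamp's own z axis and vertical below 0.1 rad and angle between the x axis of lamp and the y axis of tester, either way round below 0.2 rad and value of joint plunger above 0.0108 m and contact force between the fingers and lamp above 2 N); the arm keeps its last pose, push and grip.
It fails at once if the lamp is put into the socket while the dimmer is not fully down (value of joint dimmer above 0.15 rad and horizontal distance between lamp and socket_mouth below 0.01 m and z of lamp in the frame of socket_mouth below -0.002 m).
It fails at once if the spare lamp, beaker, dish or bottle is moved or knocked over (distance of any of spare, beaker, dish, bottle from where it was at the start of the episode above 0.03 m or angle between any of spare, beaker, bottle's own z axis and vertical above 0.5 rad).
It also fails if it takes over 58 s, if anything falls off the work surface, if the arm or the gripper's body presses on something with over 40 N, if the wrist force passes 120 N, or if a joint passes its speed limit or range.

## Working session

There is one attempt and no reset: what is moved stays moved. The work goes in short steps, Python scripts to look and compute and a shell command to move; the robot and the scene stay as the last step left them, time stands still between calls to the robot, and variables do not carry over. Pictures are saved under pics/ and viewed, and the job is handed in when it is done.

```bash
ls; mkdir -p pics; python3 - <<'E'
from workcell import robot, vision, nets
import cv2
s=robot.read_state(); print(s)
for n in ("scene","top","wrist"):
    cv2.imwrite(f"pics/{n}0.png",vision.camera(n))
    c=vision.calibration(n); print(n,c)
for cam in ("scene","top"):
    for th in ("tester","socket_mouth","dimmer_grip","lamp","spare","beaker","dish","bottle"):
        print(cam,th,[(x['p'],x['xy']) for x in nets.landmark_of(th,cam)][:4])
E
```

```text
pics
{'t': 0.0, 'qpos': array([ 1.29467759e+00,  3.79391967e-01,  1.73480730e+00,  2.54993507e-05,
        1.02847948e+00, -3.33020022e-02]), 'qvel': array([8.42560024e-07, 1.55513028e-03, 7.20167475e-04, 7.93150934e-04,
       1.60580018e-03, 1.29266811e-03]), 'joint_torque': array([-3.86385829e-03, -7.63676262e+01, -4.34400845e+01,  6.50080643e-02,
        4.21079854e-02, -7.38986046e-05]), 'tool_pos': array([168.1902633 , 679.05254639, 193.38673215]), 'ee_rot': array([ 0.08526433,  0.70196794, -0.08602076,  0.70183434]), 'contact_force': array([0.42991141, 0.6264758 , 0.35229265]), 'moment': array([-0.02416281, -0.02915522, -0.02271489]), 'gripper_width': 1.0001707677653622}
scene {'fx': 395.7373455186023, 'fy': 395.7373455186023, 'cx': 285.4161196381415, 'cy': 215.85797853075516, 'dist': array([-0.07903516,  0.        ,  0.        ,  0.        ,  0.        ]), 'eye': array([-283.01744109, -670.3816037 ,  771.25620224]), 'rotation': array([ 0.79560308, -0.37331114,  0.20983884, -0.4285116 ])}
top {'fx': 468.74224871442374, 'fy': 468.74224871442374, 'cx': 277.14910001810506, 'cy': 
[... 901 characters left out ...]
7]), (0.41, [242.4, 219.3])]
scene lamp [(0.75, [297.6, 262.1]), (0.72, [270.3, 204.9]), (0.67, [270.8, 259.4]), (0.66, [261.9, 247.1])]
scene spare [(0.75, [335.8, 283.1])]
scene beaker [(0.54, [333.2, 245.6])]
scene dish [(0.59, [375.5, 301.3]), (0.48, [295.7, 262.2])]
scene bottle [(0.59, [188.2, 207.0])]
top tester []
top socket_mouth [(0.96, [201.4, 210.2])]
top dimmer_grip [(0.67, [149.3, 237.6]), (0.54, [230.5, 220.1])]
top lamp [(0.66, [271.8, 237.2]), (0.63, [293.6, 246.5]), (0.6, [223.1, 168.7]), (0.54, [314.5, 234.3])]
top spare [(0.54, [359.3, 232.1])]
top beaker [(0.57, [329.2, 187.7])]
top dish [(0.89, [400.3, 229.7]), (0.52, [148.9, 235.5])]
top bottle [(0.57, [148.8, 234.9])]
```

```bash
python3 - <<'E'
import cv2
a=cv2.imread("pics/top0.png")[130:290,110:430]; cv2.imwrite("pics/top0c.png",cv2.resize(a,(800,400),interpolation=cv2.INTER_CUBIC))
a=cv2.imread("pics/scene0.png")[150:330,160:420]; cv2.imwrite("pics/scene0c.png",cv2.resize(a,(800,554),interpolation=cv2.INTER_CUBIC))
E
```

```text
(no output)
```

View pics/top0c.png

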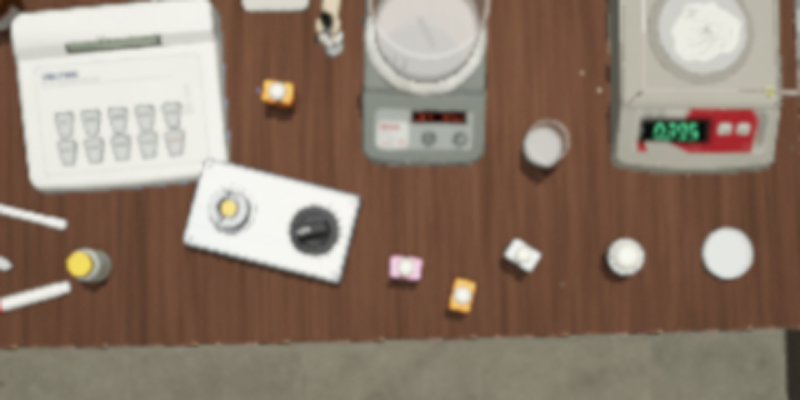

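View pics/scene0c.png

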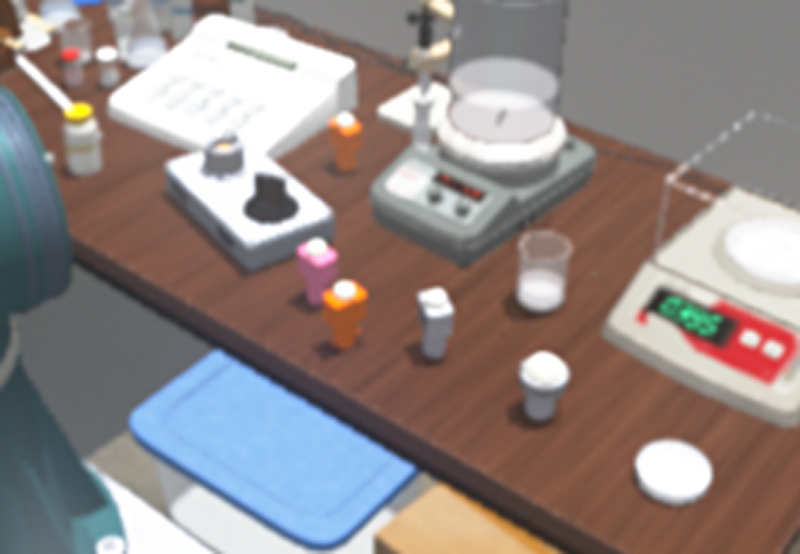

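View pics/wrist0.png

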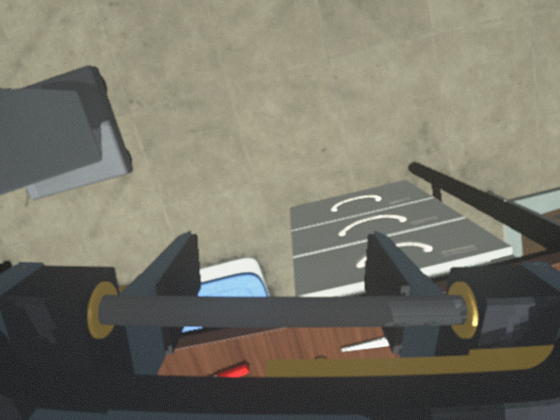

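View pics/top0.png

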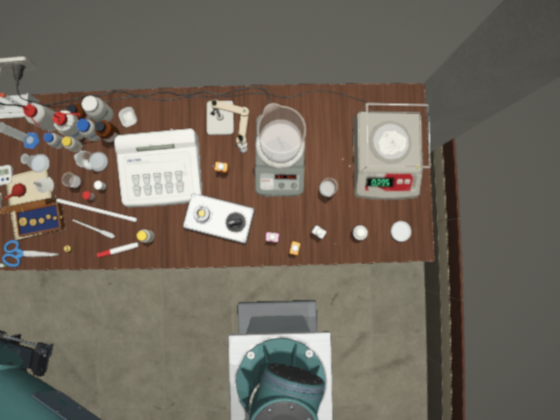

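```bash
cat > h.py <<'E'
from workcell import robot, vision, nets
import numpy as np, cv2
from scipy.spatial.transform import Rotation as R
def cam(n,s=None):
    c=vision.calibration(n); K=np.array([[c['fx'],0,c['cx']],[0,c['fy'],c['cy']],[0,0,1.]])
    if n=='wrist':
        s=s or robot.read_state(); Rt=R.from_quat(s['ee_rot']).as_matrix(); T=np.array(c['T_tool_cam'])
        return K,c['dist'],Rt@T[:3,3]+s['tool_pos'],Rt@T[:3,:3]
    return K,c['dist'],np.array(c['eye']),R.from_quat(c['rotation']).as_matrix()
def proj(C,P):
    K,d,e,M=C; p=(np.atleast_2d(P)-e)@M
    return cv2.projectPoints(p,np.zeros(3),np.zeros(3),K,d)[0][:,0]
def ray(C,uv):
    K,d,e,M=C; q=cv2.undistortPoints(np.array(uv,float).reshape(-1,1,2),K,d)[:,0]
    return e,(np.c_[q,np.ones(len(q))])@M.T
def onz(C,uv,z):
    e,r=ray(C,uv); z=np.broadcast_to(z,len(r)); return e+r*((z-e[2])/r[:,2])[:,None]
def yaw(v): return np.degrees(np.arctan2(v[1],v[0]))
E
python3 - <<'E'
from h import *
np.set_printoptions(precision=1,suppress=True)
C=cam('top'); f=lambda l:[(110+u/2.5,130+v/2.5) for u,v in l]
c=onz(C,f([(207,160),(358,197),(340,282),(184,244)]),40);print(c)
m=c.mean(0);print('tester',m,'xdir yaw',yaw(c[0]-c[3]),yaw(c[1]-c[2]),'y yaw-90',yaw(c[0]-c[1])-90,yaw(c[3]-c[2])-90)
print('socket',onz(C,f([(230,210)]),75),'knob disc',onz(C,f([(314,230)]),54))
print('bar',onz(C,f([(293,235),(332,230)]),84))
print('lamp lens',onz(C,f([(523,255)]),65))
print('obst',onz(C,f([(405,267),(462,295),(625,257),(545,145),(727,253),(80,265)]),60))
s=robot.read_state();print(R.from_quat(s['ee_rot']).as_matrix())
print(proj(cam('wrist',s),s['tool_pos']), cam('wrist',s)[2:])
E
```

```text
[[591.  253.4  40. ]
 [540.7  68.   40. ]
 [437.1  92.4  40. ]
 [488.1 283.2  40. ]]
tester [514.2 174.2  40. ] xdir yaw -16.11114677946467 -13.22088181682364 y yaw-90 -15.190411791170263 -14.96206970936366
socket [[526.3 220.7  75. ]] knob disc [[500.8 121.8  54. ]]
bar [[494.1 144.7  84. ]
 [499.   98.2  84. ]]
lamp lens [[ 463.9 -130.    65. ]]
obst [[ 453.2   12.6   60. ]
 [ 417.7  -55.3   60. ]
 [ 458.1 -254.9   60. ]
 [ 597.1 -161.8   60. ]
 [ 459.4 -381.5   60. ]
 [ 464.7  407.6   60. ]]
[[ 0.   0.2  1. ]
 [ 0.   1.  -0.2]
 [-1.   0.   0. ]]
[[284.5 246. ]] (array([ 88.2, 698.1, 385.5]), array([[ 0.2,  0.9,  0.3],
       [ 1. , -0.2, -0.1],
       [-0. ,  0.3, -1. ]]))
```

```bash
cat >> h.py <<'E'
def go(target, yaw_y=None, s=None):
    """print tool-frame shift in units (40mm), and turn about tool x deg (tool x down)"""
    s=s or robot.read_state(); M=R.from_quat(s['ee_rot']).as_matrix()
    d=M.T@(np.array(target)-s['tool_pos'])/40
    print('tcp',np.round(s['tool_pos'],1),'yaw_y',round(yaw(M[:,1]),2),'yaw_z',round(yaw(M[:,2]),2),'tilt',np.round(M[:2,0],4),'shift',np.round(d,3))
    if yaw_y is not None:
        a=(yaw(M[:,1])-yaw_y+180)%360-180; print('turn about x',round(a,2))
E
python3 -c "
from h import *
go((600,160,260),75)"
```

```text
tcp [168.3 679.5 194.1] yaw_y 76.09 yaw_z -13.91 tilt [0.     0.0001] shift [ -1.649 -10.012  13.598]
turn about x 1.09
```

```bash
python3 -m handwheel '[{"translation":[-0.3,-0.4,0.5],"delta_rot":[0,0,0],"fingers":1},{"translation":[-0.3,-0.56,0.77],"delta_rot":[0,0,0],"fingers":1},{"translation":[-0.3,-0.56,0.77],"delta_rot":[0,0,0],"fingers":1},{"translation":[-0.3,-0.56,0.77],"delta_rot":[0,0,0],"fingers":1},{"translation":[-0.3,-0.56,0.77],"delta_rot":[0,0,0],"fingers":1},{"translation":[-0.1,-0.56,0.77],"delta_rot":[0,0,0],"fingers":1},{"translation":[0,-0.56,0.77],"delta_rot":[0,0,0],"fingers":1},{"translation":[0,-0.56,0.77],"delta_rot":[0,0,0],"fingers":1},{"translation":[0,-0.56,0.77],"delta_rot":[0,0,0],"fingers":1},{"translation":[0,-0.56,0.77],"delta_rot":[0,0,0],"fingers":1},{"translation":[0,-0.56,0.77],"delta_rot":[0,0,0],"fingers":1},{"translation":[0,-0.56,0.77],"delta_rot":[0,0,0],"fingers":1},{"translation":[0,-0.56,0.77],"delta_rot":[0,0,0],"fingers":1},{"translation":[0,-0.56,0.77],"delta_rot":[0,0,0],"fingers":1},{"translation":[0,-0.56,0.77],"delta_rot":[0,0,0],"fingers":1},{"translation":[0,-0.56,0.77],"delta_rot":[0,0,0],"fingers":1},{"translation":[0,-0.56,0.77],"delta_rot":[0,0,0],"fingers":1},{"translation":[0,-0.56,0.77],"delta_rot":[0,0,0],"fingers":1},{"translation":[0,0,0],"delta_rot":[0,0,0],"fingers":1},{"translation":[0,0,0],"delta_rot":[0,0,0],"fingers":1}]'
python3 - <<'E'
from h import *
go((600,160,260),75)
s=robot.read_state()
cv2.imwrite("pics/w1.png",vision.camera("wrist"))
for th in ("socket_mouth","dimmer_grip","tester"): print(th,nets.landmark_of(th,"wrist"))
E
```

```text
t: 2.62
tool_pos: [601.4, 162.2, 257.8]
ee_rot: [0.087, 0.702, -0.087, 0.702]
contact_force: [-0.4, 0.2, -0.0]
gripper_width: 1.0
tcp [601.4 162.2 257.8] yaw_y 75.94 yaw_z -14.06 tilt [-0.0002 -0.    ] shift [-0.054 -0.062 -0.019]
turn about x 0.94
socket_mouth [{'xy': [326.5, 103.2], 'p': 0.79}]
dimmer_grip [{'xy': [227.7, 103.6], 'p': 0.9}]
tester [{'xy': [282.7, 103.0], 'p': 0.68}]
```

View pics/w1.png

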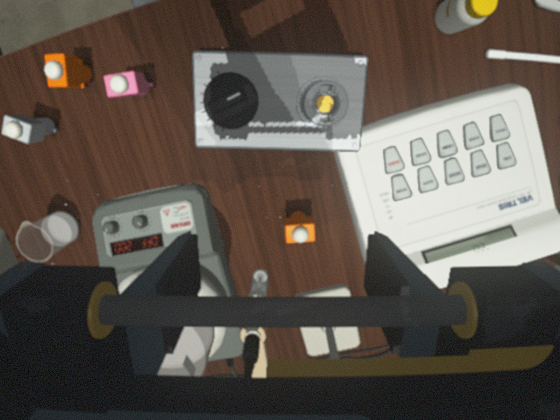

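```bash
python3 - <<'E'
from h import *
a=cv2.imread("pics/w1.png")
cv2.imwrite("pics/w1c.png",cv2.resize(a[40:165,185:375],(798,525),interpolation=cv2.INTER_CUBIC))
cv2.imwrite("pics/w1l.png",cv2.resize(a[90:160,0:90],(720,560),interpolation=cv2.INTER_CUBIC))
E
```

```text
(no output)
```

View pics/w1c.png

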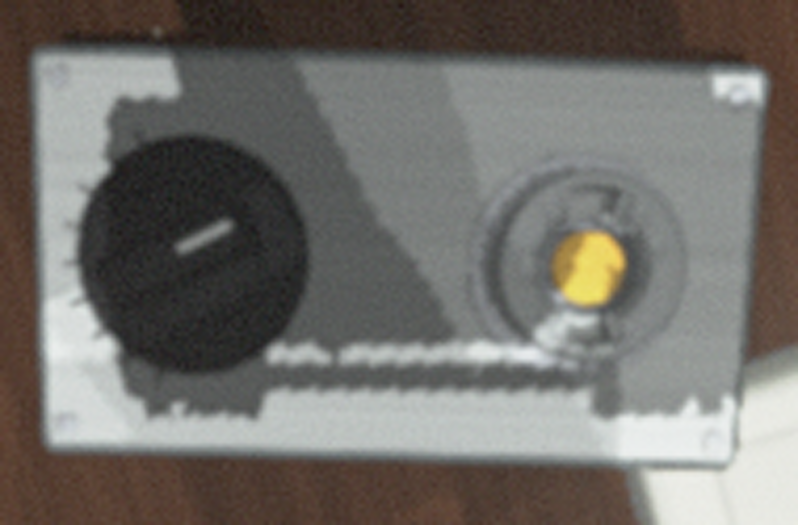

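View pics/w1l.png

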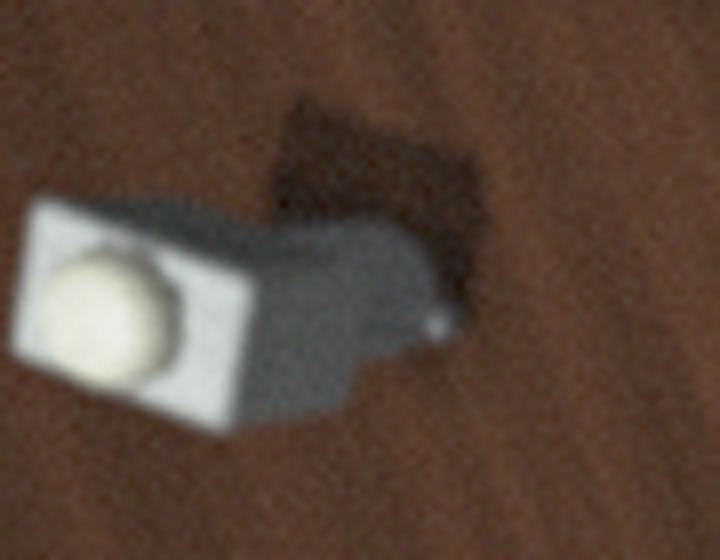

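```bash
python3 - <<'E'
from h import *
np.set_printoptions(precision=1,suppress=True)
C=cam('wrist'); f=lambda l:[(185+u/4.2,40+v/4.2) for u,v in l]
c=onz(C,f([(33,48),(770,68),(733,467),(45,453)]),40);print(c) # FR, FL, BL, BR
m=c.mean(0);print('tester',m,'xdir',yaw(c[2]-c[1]),yaw(c[3]-c[0]),'y-90',yaw(c[1]-c[0])-90,yaw(c[2]-c[3])-90, np.linalg.norm(c[1]-c[0]),np.linalg.norm(c[2]-c[1]))
t=np.radians(np.mean([yaw(c[1]-c[0])-90,yaw(c[2]-c[3])-90])); Y=np.array([-np.sin(t),np.cos(t)])
print('socket pred',m[:2]+50*Y,'knob pred',m[:2]-55*Y)
print('socket net',onz(C,[(326.5,103.2)],75),'knob net',onz(C,[(227.7,103.6)],77), 'disc',onz(C,f([(193,253)]),54))
b=onz(C,f([(176,250),(234,223)]),84);print('line',b,yaw(b[1]-b[0]))
a=onz(C,[(x/8,90+y/8) for x,y in [(38,200),(255,275),(228,437),(10,355)]],60);print(a,a.mean(0),'lampedges',yaw(a[1]-a[0]),yaw(a[2]-a[3]),yaw(a[2]-a[1]),yaw(a[3]-a[0]),np.linalg.norm(a[1]-a[0]),np.linalg.norm(a[2]-a[1]))
E
python3 - <<'E'
import cv2,numpy as np
a=cv2.imread("pics/w1.png")[70:132,200:262].astype(float)
a=np.clip(a*4,0,255).astype(np.uint8)
cv2.imwrite("pics/w1k.png",cv2.resize(a,(600,600),interpolation=cv2.INTER_CUBIC))
E
```

```text
[[438.2  99.5  40. ]
 [490.5 289.5  40. ]
 [593.6 259.7  40. ]
 [542.7  70.3  40. ]]
tester [516.3 179.7  40. ] xdir -16.111443692163125 -15.605525052771702 y-90 -15.385179000820273 -15.054308598836869 197.1219765824609 107.28494647275922
socket pred [529.4 228. ] knob pred [501.8 126.7]
socket net [[529.1 228.5  75. ]] knob net [[504.5 127.4  77. ]] disc [[501.  128.5  54. ]]
line [[500.7 128.7  84. ]
 [498.  144.3  84. ]] 99.63000196915615
[[ 446.  -134.4   60. ]
 [ 465.7 -104.8   60. ]
 [ 486.3 -119.    60. ]
 [ 465.4 -148.9   60. ]] [ 465.9 -126.8   60. ] lampedges 56.32613575682489 54.9886223209379 -34.71087216789305 -36.690058548526935 35.624641948961546 25.027742007714103
```

View pics/w1k.png

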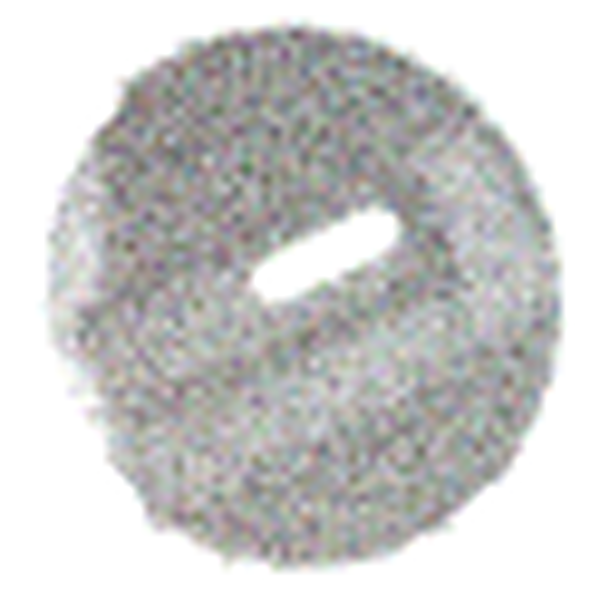

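```bash
python3 -c "
from h import *
go((501,125,150),9.6)"
```

```text
tcp [599.9 164.5 258. ] yaw_y 76.15 yaw_z -13.85 tilt [-0.0002  0.    ] shift [ 2.701 -1.55  -2.164]
turn about x 66.55
```

```bash
python3 -m handwheel '[{"translation":[0,-0.39,-0.54],"delta_rot":[0,0,0],"fingers":1},{"translation":[0,-0.39,-0.54],"delta_rot":[0,0,0],"fingers":1},{"translation":[0,-0.39,-0.54],"delta_rot":[0,0,0],"fingers":1},{"translation":[0,-0.38,-0.54],"delta_rot":[0,0,0],"fingers":1},{"translation":[0.3,0,0],"delta_rot":[6.65,0,0],"fingers":1},{"translation":[0.3,0,0],"delta_rot":[6.65,0,0],"fingers":1},{"translation":[0.3,0,0],"delta_rot":[6.65,0,0],"fingers":1},{"translation":[0.3,0,0],"delta_rot":[6.65,0,0],"fingers":1},{"translation":[0.3,0,0],"delta_rot":[6.65,0,0],"fingers":1},{"translation":[0.3,0,0],"delta_rot":[6.65,0,0],"fingers":1},{"translation":[0.3,0,0],"delta_rot":[6.65,0,0],"fingers":1},{"translation":[0.2,0,0],"delta_rot":[6.65,0,0],"fingers":1},{"translation":[0.2,0,0],"delta_rot":[6.65,0,0],"fingers":1},{"translation":[0.2,0,0],"delta_rot":[6.65,0,0],"fingers":1},{"translation":[0,0,0],"delta_rot":[0,0,0],"fingers":1},{"translation":[0,0,0],"delta_rot":[0,0,0],"fingers":1},{"translation":[0,0,0],"delta_rot":[0,0,0],"fingers":1}]'
python3 - <<'E'
from h import *
go((501,125,150),9.6)
print(robot.read_state()['qvel'].round(3))
im=vision.camera("wrist");cv2.imwrite("pics/w2.png",im)
go((501,125,150),9.6)
for th in ("socket_mouth","dimmer_grip"): 
  r=nets.landmark_of(th,"wrist");print(th,r)
  for x in r: print(onz(cam('wrist'),[x['xy']],75 if th[0]=='s' else 77))
  go((501,125,150),9.6)
E
```

```text
t: 4.23
tool_pos: [501.8, 124.7, 150.6]
ee_rot: [0.455, 0.541, -0.455, 0.541]
contact_force: [-0.2, 1.0, 0.5]
gripper_width: 1.003
tcp [501.8 124.7 150.6] yaw_y 9.86 yaw_z -80.14 tilt [0.0005 0.0001] shift [ 0.014 -0.018 -0.01 ]
turn about x 0.26
[-0.005 -0.004 -0.002 -0.    -0.001  0.01 ]
tcp [502.  124.6 150.7] yaw_y 9.81 yaw_z -80.19 tilt [0.0008 0.0002] shift [ 0.017 -0.022 -0.013]
turn about x 0.21
socket_mouth [{'xy': [343.1, 86.3], 'p': 0.75}]
[[530.20318358 225.17709713  75.        ]]
tcp [502.  124.5 150.7] yaw_y 9.76 yaw_z -80.24 tilt [0.0009 0.0002] shift [ 0.017 -0.023 -0.016]
turn about x 0.16
dimmer_grip [{'xy': [286.2, 208.7], 'p': 0.69}]
[[504.63713481 124.53684678  77.        ]]
tcp [502.  124.4 150.6] yaw_y 9.72 yaw_z -80.28 tilt [0.0008 0.0002] shift [ 0.015 -0.022 -0.018]
turn about x 0.12
```

View pics/w2.png

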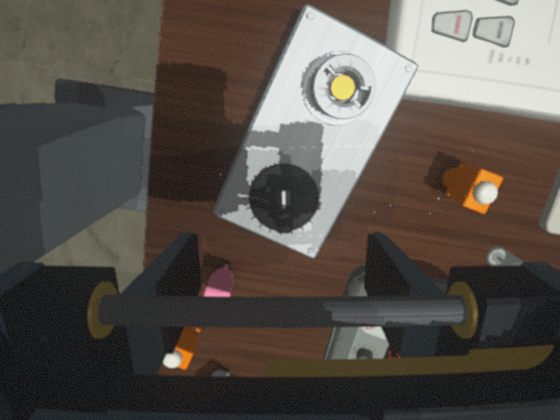

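```bash
python3 -m handwheel '[{"translation":[0.4,0.03,0],"delta_rot":[0,0,0],"fingers":0.2},{"translation":[0.5,0,0],"delta_rot":[0,0,0],"fingers":0},{"translation":[0.5,0,0],"delta_rot":[0,0,0],"fingers":-0.2},{"translation":[0.4,0,0],"delta_rot":[0,0,0],"fingers":-0.2},{"translation":[0,0,0],"delta_rot":[0,0,0],"fingers":-1},{"translation":[0,0,0],"delta_rot":[0,0,0],"fingers":-1},{"translation":[0,0,0],"delta_rot":[0,0,0],"fingers":-1},{"translation":[0,0,0],"delta_rot":[0,0,0],"fingers":-1},{"translation":[0,0,0],"delta_rot":[0,0,0],"fingers":-1},{"translation":[0,0,0],"delta_rot":[0,0,0],"fingers":-1}]' 15
python3 - <<'E'
from h import *
go((501,125,77),9.6); s=robot.read_state(); print(s['gripper_width']*91,s['contact_force'],s['moment'],s['joint_torque'].round(2))
E
```

```text
t: 5.22
tool_pos: [503.4, 124.5, 78.8]
ee_rot: [0.457, 0.54, -0.456, 0.54]
contact_force: [0.2, -0.3, 0.0]
gripper_width: 0.301
tcp [503.4 124.5  78.8] yaw_y 9.6 yaw_z -80.4 tilt [0.0012 0.0002] shift [ 0.045 -0.058 -0.022]
turn about x -0.0
27.390450962752304 [ 0.18024963 -0.31065804  0.03581672] [-0.09944849  0.01464896  0.04288177] [-0.000e+00 -5.647e+01 -3.232e+01  5.000e-02  4.000e-02 -0.000e+00]
```

Still closing; wait.

```bash
python3 -m handwheel '[{"translation":[0,0,0],"delta_rot":[0,0,0],"fingers":-1},{"translation":[0,0,0],"delta_rot":[0,0,0],"fingers":-1},{"translation":[0,0,0],"delta_rot":[0,0,0],"fingers":-1},{"translation":[0,0,0],"delta_rot":[0,0,0],"fingers":-1},{"translation":[0,0,0],"delta_rot":[0,0,0],"fingers":-1}]' 15
python3 - <<'E'
from h import *
go((501,125,77),9.6); s=robot.read_state(); print(s['gripper_width']*91,s['contact_force'],s['moment'])
E
```

```text
t: 5.63
tool_pos: [502.9, 124.4, 78.0]
ee_rot: [0.456, 0.54, -0.456, 0.54]
contact_force: [1.2, 0.1, 0.5]
gripper_width: 0.007
tcp [502.9 124.4  78. ] yaw_y 9.59 yaw_z -80.41 tilt [-0.0001 -0.    ] shift [ 0.026 -0.045 -0.022]
turn about x -0.01
0.6483173081754685 [1.23197639 0.12481495 0.49544279] [-0.06538323 -0.00254707  0.0123018 ]
```

```bash
python3 - <<'E'
from h import *
im=vision.camera("wrist");cv2.imwrite("pics/w3.png",cv2.resize(im[60:300,180:420],(600,600)))
im=vision.camera("scene");cv2.imwrite("pics/s3.png",cv2.resize(im[150:270,180:330],(750,600),interpolation=cv2.INTER_CUBIC))
im=vision.camera("top");cv2.imwrite("pics/t3.png",cv2.resize(im[170:270,160:300],(700,500),interpolation=cv2.INTER_CUBIC))
E
```

```text
(no output)
```

View pics/w3.png

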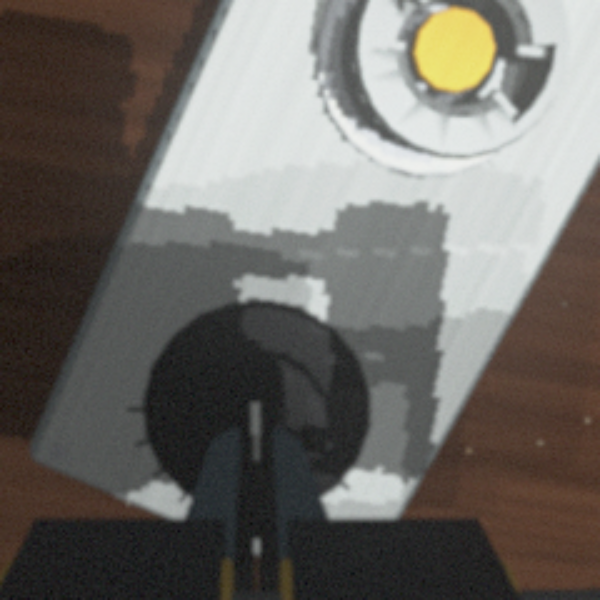

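View pics/s3.png

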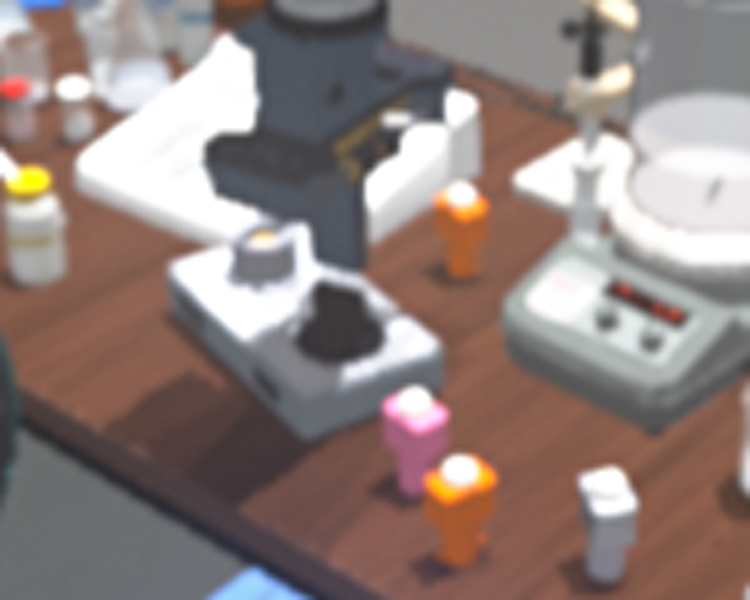

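View pics/t3.png

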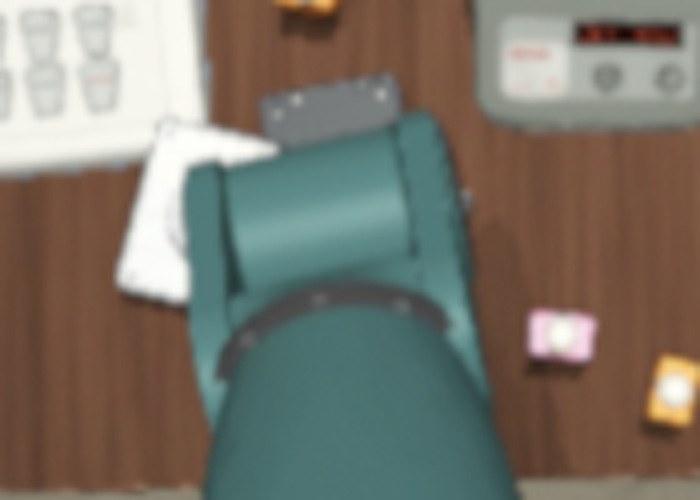

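```bash
python3 - <<'E'
from h import *
s=robot.read_state(); p=s['tool_pos']; print(p,s['gripper_width'],s['qpos'])
q=proj(cam('scene'),[p,p-[0,0,19],[502,125,84],[502,125,54]]); print((q-[180,150])*5)
q=proj(cam('wrist',s),[p,p-[0,0,19],[502,125,84],[502,125,54],[530,225,75]]); print((q-[180,60])*2.5)
E
```

```text
[502.94989773 124.39737409  78.00499952] 0.0009059135312637294 [1.97472891e-01 2.76712137e-01 2.14478773e+00 2.65048612e-05
 7.20150515e-01 3.01471373e-02]
[[335.18915504 290.61504179]
 [336.29035775 314.79498106]
 [333.17922176 283.1691689 ]
 [334.93936248 321.3694037 ]]
[[258.219126   459.81414944]
 [258.03247599 431.50285085]
 [254.72761641 466.85354039]
 [254.87321919 422.15937743]
 [458.98042122  47.74668441]]
```

```bash
python3 - <<'E'
from h import *
im=vision.camera("scene");a=im[185:225,225:275].astype(float)
a=np.clip((a/255)**0.5*255,0,255).astype(np.uint8)
cv2.imwrite("pics/s4.png",cv2.resize(a,(750,600),interpolation=cv2.INTER_CUBIC))
im=vision.camera("wrist");a=im[180:300,220:340].astype(float)
a=np.clip((a/255)**0.5*255,0,255).astype(np.uint8)
cv2.imwrite("pics/w4.png",cv2.resize(a,(600,600),interpolation=cv2.INTER_CUBIC))
E
```

```text
(no output)
```

View pics/s4.png

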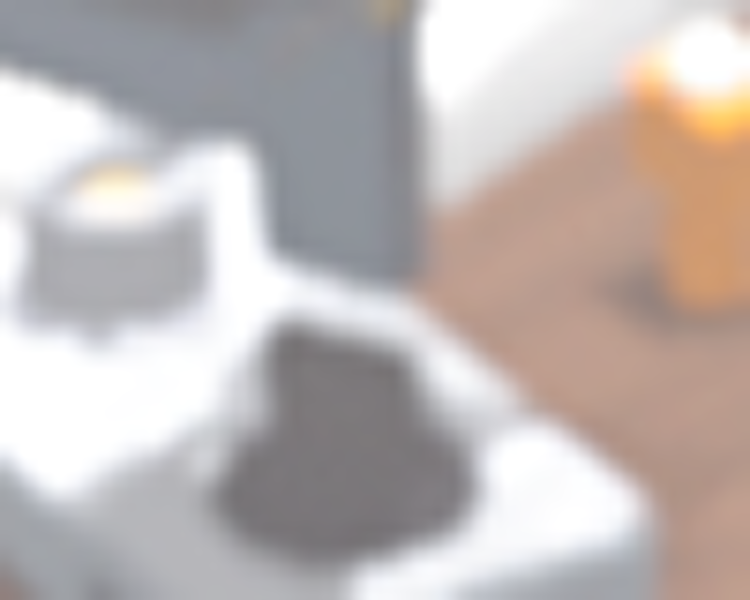

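View pics/w4.png

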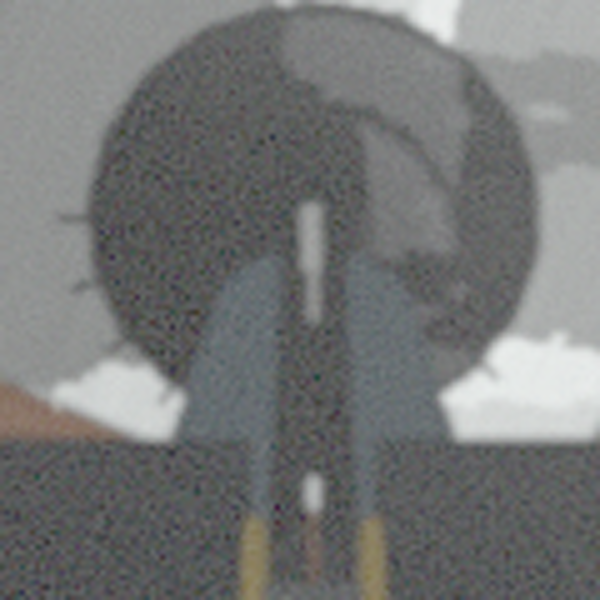

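```bash
python3 -m handwheel '[{"translation":[0.05,0,0],"delta_rot":[0,0,0],"fingers":-1},{"translation":[0.05,0,0],"delta_rot":[0,0,0],"fingers":-1},{"translation":[0.0,0,0],"delta_rot":[0,0,0],"fingers":-1},{"translation":[0,0,0],"delta_rot":[0,0,0],"fingers":-1}]'
python3 -m handwheel '[{"translation":[0.05,0,0],"delta_rot":[0,0,0],"fingers":-1},{"translation":[0.05,0,0],"delta_rot":[0,0,0],"fingers":-1},{"translation":[0.0,0,0],"delta_rot":[0,0,0],"fingers":-1}]'

```

```text
t: 6.22
tool_pos: [502.8, 124.4, 73.8]
ee_rot: [0.456, 0.54, -0.457, 0.54]
contact_force: [-0.1, -0.3, -0.5]
gripper_width: 0.003
t: 6.47
tool_pos: [502.8, 124.4, 69.6]
ee_rot: [0.456, 0.54, -0.457, 0.54]
contact_force: [-0.5, -0.6, 0.8]
gripper_width: 0.006
```

```bash
python3 -m handwheel '[{"translation":[0,0,0],"delta_rot":[0,0,0],"fingers":0},{"translation":[0,0,0],"delta_rot":[0,0,0],"fingers":0},{"translation":[0,0,0],"delta_rot":[0,0,0],"fingers":0},{"translation":[0,0,0],"delta_rot":[0,0,0],"fingers":0},{"translation":[0,0,0],"delta_rot":[0,0,0],"fingers":0},{"translation":[0,0,0],"delta_rot":[0,0,0],"fingers":0},{"translation":[0.1,0,0],"delta_rot":[0,0,0],"fingers":0},{"translation":[0.1,0,0],"delta_rot":[0,0,0],"fingers":0},{"translation":[0.1,0,0],"delta_rot":[0,0,0],"fingers":0},{"translation":[0.1,0,0],"delta_rot":[0,0,0],"fingers":0},{"translation":[0.1,0,0],"delta_rot":[0,0,0],"fingers":0},{"translation":[0.0,0,0],"delta_rot":[0,0,0],"fingers":0}]'
python3 - <<'E'
from h import *
s=robot.read_state();print(s['tool_pos'],s['gripper_width'])
im=vision.camera("scene");a=im[175:225,215:285].astype(float)
a=np.clip((a/255)**0.6*255,0,255).astype(np.uint8)
cv2.imwrite("pics/s5.png",cv2.resize(a,(700,500),interpolation=cv2.INTER_CUBIC))
im=vision.camera("wrist");a=im[150:350,140:420].astype(float)
a=np.clip((a/255)**0.6*255,0,255).astype(np.uint8)
cv2.imwrite("pics/w5.png",cv2.resize(a,(700,500),interpolation=cv2.INTER_CUBIC))
E
```

```text
t: 7.47
tool_pos: [502.4, 124.3, 49.1]
ee_rot: [0.456, 0.54, -0.457, 0.54]
contact_force: [0.6, -0.3, 0.3]
gripper_width: 0.497
[502.43849233 124.2905696   49.07446513] 0.49654757400513827
```

View pics/s5.png

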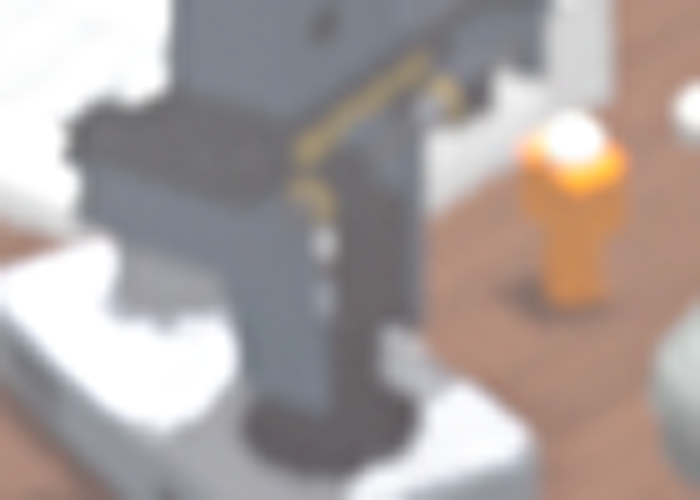

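View pics/w5.png

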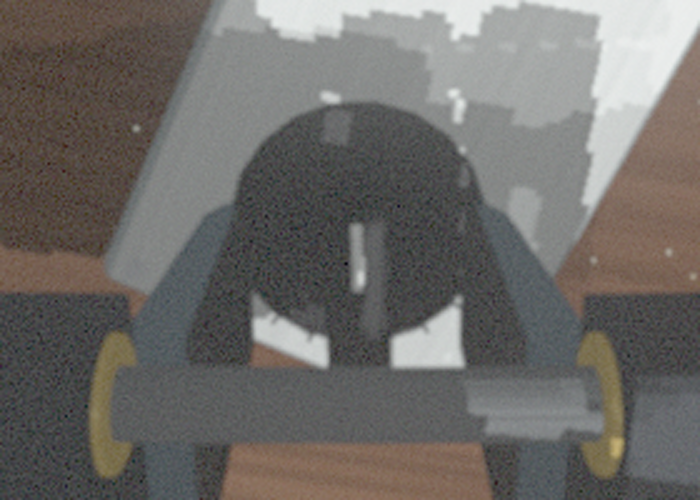

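```bash
python3 -m handwheel '[{"translation":[0,0,0],"delta_rot":[0,0,0],"fingers":-1},{"translation":[0,0,0],"delta_rot":[0,0,0],"fingers":-1},{"translation":[0,0,0],"delta_rot":[0,0,0],"fingers":-1},{"translation":[0,0,0],"delta_rot":[0,0,0],"fingers":-1},{"translation":[0,0,0],"delta_rot":[0,0,0],"fingers":-1},{"translation":[0,0,0],"delta_rot":[0,0,0],"fingers":-1},{"translation":[0,0,0],"delta_rot":[0,0,0],"fingers":-1}]' 15
python3 - <<'E'
from h import *
go((501,125,77),9.6); s=robot.read_state(); print(s['gripper_width']*91,s['contact_force'],s['moment'])
E
```

```text
t: 8.15
tool_pos: [503.0, 124.4, 50.1]
ee_rot: [0.456, 0.54, -0.456, 0.54]
contact_force: [-0.7, 0.2, 1.8]
gripper_width: 0.149
tcp [503.  124.4  50.1] yaw_y 9.59 yaw_z -80.41 tilt [0.0001 0.    ] shift [-0.672 -0.048 -0.023]
turn about x -0.01
13.5350485021551 [-0.66284413  0.23792862  1.83673721] [-0.10277609  0.07862992  0.04819781]
```

```bash
python3 -m handwheel '[{"translation":[0,0,0],"delta_rot":[-6,0,0],"fingers":-1},{"translation":[0,0,0],"delta_rot":[-6,0,0],"fingers":-1},{"translation":[0,0,0],"delta_rot":[-6,0,0],"fingers":-1},{"translation":[0,0,0],"delta_rot":[-6,0,0],"fingers":-1},{"translation":[0,0,0],"delta_rot":[-6,0,0],"fingers":-1},{"translation":[0,0,0],"delta_rot":[-6,0,0],"fingers":-1},{"translation":[0,0,0],"delta_rot":[-6,0,0],"fingers":-1},{"translation":[0,0,0],"delta_rot":[-6,0,0],"fingers":-1},{"translation":[0,0,0],"delta_rot":[-6,0,0],"fingers":-1},{"translation":[0,0,0],"delta_rot":[-6,0,0],"fingers":-1},{"translation":[0,0,0],"delta_rot":[0,0,0],"fingers":-1},{"translation":[0,0,0],"delta_rot":[0,0,0],"fingers":-1}]'
python3 - <<'E'
from h import *
go((501,125,77),75); s=robot.read_state(); print(s['gripper_width']*91,s['contact_force'],s['moment'])
E
```

```text
t: 9.15
tool_pos: [504.1, 125.2, 50.2]
ee_rot: [0.126, 0.695, -0.125, 0.697]
contact_force: [5.8, 8.4, -6.0]
gripper_width: 0.156
tcp [504.1 125.2  50.2] yaw_y 69.61 yaw_z -20.39 tilt [0.0024 0.0012] shift [-0.67  -0.029 -0.069]
turn about x -5.39
14.173772814058864 [ 5.82611726  8.38065701 -6.02322016] [ 1.61769643 -0.98528956  0.03366582]
```

```bash
python3 -m handwheel '[{"translation":[0,0,0],"delta_rot":[-3,0,0],"fingers":-1},{"translation":[0,0,0],"delta_rot":[-3,0,0],"fingers":-1},{"translation":[0,0,0],"delta_rot":[0,0,0],"fingers":-1}]'
python3 - <<'E'
from h import *
go((501,125,77),75); s=robot.read_state(); print(s['gripper_width']*91,s['contact_force'],s['moment'])
E
python3 -m handwheel '[{"translation":[0,0,0],"delta_rot":[-3,0,0],"fingers":-1},{"translation":[0,0,0],"delta_rot":[0,0,0],"fingers":-1}]'
python3 - <<'E'
from h import *
go((501,125,77),75); s=robot.read_state(); print(s['gripper_width']*91,s['contact_force'],s['moment'])
E
```

```text
t: 9.4
tool_pos: [504.1, 125.2, 50.2]
ee_rot: [0.089, 0.701, -0.087, 0.702]
contact_force: [5.9, 8.5, -7.4]
gripper_width: 0.155
tcp [504.1 125.2  50.2] yaw_y 75.72 yaw_z -14.28 tilt [0.0025 0.0015] shift [-0.67  -0.023 -0.073]
turn about x 0.72
14.148861555326645 [ 5.8724236   8.53487408 -7.44623878] [ 1.55995285 -1.11355478 -0.52479429]
t: 9.57
tool_pos: [504.4, 125.1, 50.3]
ee_rot: [0.07, 0.703, -0.069, 0.705]
contact_force: [7.4, 7.2, -7.8]
gripper_width: 0.172
tcp [504.4 125.1  50.3] yaw_y 78.69 yaw_z -11.31 tilt [0.0031 0.0014] shift [-0.668 -0.019 -0.082]
turn about x 3.69
15.64277380751073 [ 7.42543477  7.18321852 -7.80814509] [ 1.29089986 -1.42917556 -0.60740562]
```

```bash
python3 -m handwheel '[{"translation":[0,0,0],"delta_rot":[3,0,0],"fingers":-1},{"translation":[0,0,0],"delta_rot":[0,0,0],"fingers":-0.4},{"translation":[0,0,0],"delta_rot":[0,0,0],"fingers":-0.2},{"translation":[0,0,0],"delta_rot":[0,0,0],"fingers":0},{"translation":[0,0,0],"delta_rot":[0,0,0],"fingers":0.2},{"translation":[-0.5,0,0],"delta_rot":[0,0,0],"fingers":0.2},{"translation":[-1,0,0],"delta_rot":[0,0,0],"fingers":0.2},{"translation":[-1,0,0],"delta_rot":[0,0,0],"fingers":0.2},{"translation":[-1,0,0],"delta_rot":[0,0,0],"fingers":0.2},{"translation":[0,0,1],"delta_rot":[0,0,0],"fingers":0.2},{"translation":[0,0,1],"delta_rot":[0,0,0],"fingers":0.2},{"translation":[0,0,0],"delta_rot":[0,0,0],"fingers":0.2},{"translation":[0,0,0],"delta_rot":[0,0,0],"fingers":0.2},{"translation":[0,0,0],"delta_rot":[0,0,0],"fingers":0.2}]'
python3 - <<'E'
from h import *
s=robot.read_state()
im=vision.camera("wrist");cv2.imwrite("pics/w6.png",im);C=cam('wrist',s);np.save('pics/s6.npy',np.r_[s['tool_pos'],s['ee_rot']])
for th,z in (("socket_mouth",75),("dimmer_grip",77)):
    for x in nets.landmark_of(th,"wrist"): print(th,x,onz(C,[x['xy']],z))
E
```

```text
t: 10.73
tool_pos: [579.6, 104.3, 189.4]
ee_rot: [0.089, 0.702, -0.089, 0.701]
contact_force: [-0.2, -0.4, -0.2]
gripper_width: 0.6
socket_mouth {'xy': [398.9, 108.2], 'p': 0.86} [[526.79349846 221.313428    75.        ]]
```

View pics/w6.png

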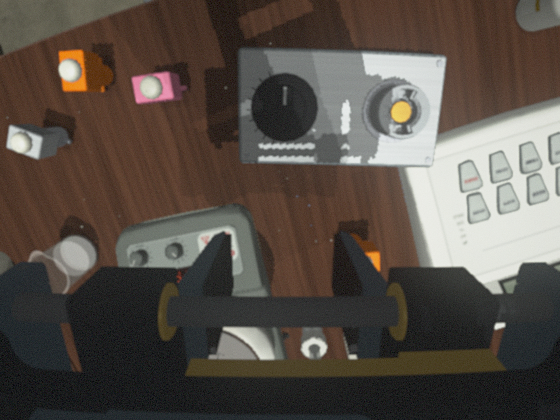

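```bash
python3 - <<'E'
import cv2
a=cv2.imread("pics/w6.png")
cv2.imwrite("pics/w6c.png",cv2.resize(a[40:175,230:455],(788,473),interpolation=cv2.INTER_CUBIC))
cv2.imwrite("pics/w6l.png",cv2.resize(a[105:175,0:90],(720,560),interpolation=cv2.INTER_CUBIC))
E
```

```text
(no output)
```

View pics/w6c.png

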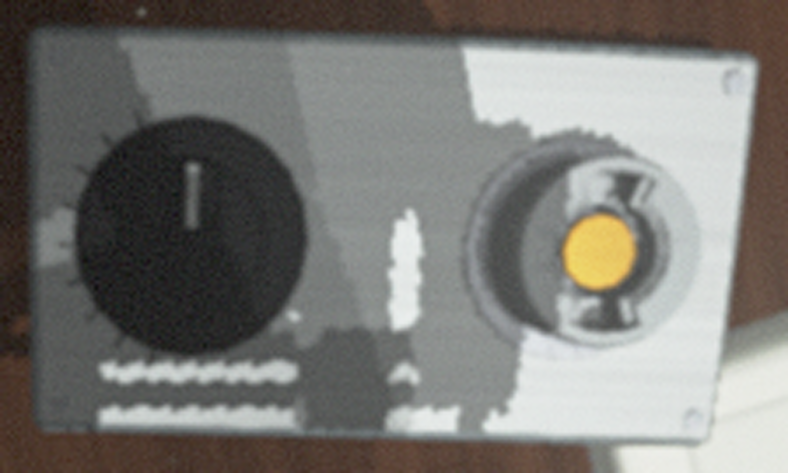

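View pics/w6l.png

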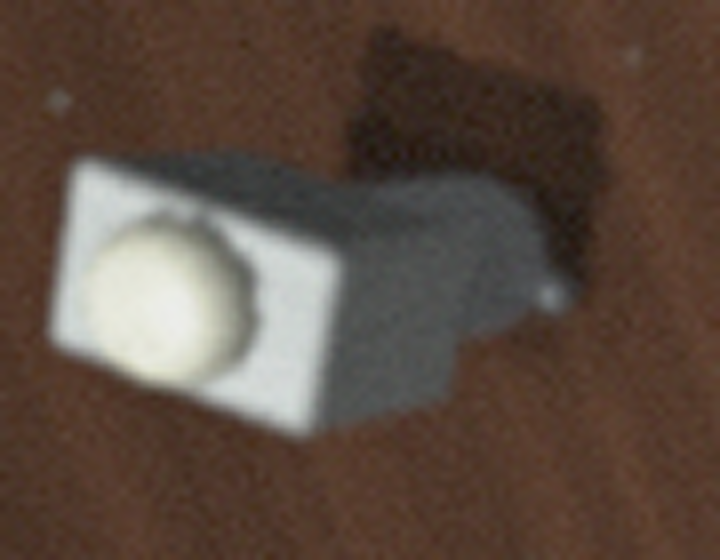

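```bash
cat >> h.py <<'E'
def camp(pose): return cam('wrist',dict(tool_pos=np.array(pose[:3]),ee_rot=np.array(pose[3:])))
E
python3 - <<'E'
from h import *
from scipy.optimize import least_squares
np.set_printoptions(precision=2,suppress=True)
p6=np.load('pics/s6.npy')
M1=[600.6,163.4,258]; q1=R.from_matrix(np.array([[0,np.cos(np.radians(76.05)),np.sin(np.radians(76.05))],[0,np.sin(np.radians(76.05)),-np.cos(np.radians(76.05))],[-1,0,0]])).as_quat()
views={'w1':(camp(list(M1)+list(q1)),np.array([(33,48),(770,68),(733,467),(45,453)])/4.2+[185,40]),
'w6':(camp(p6),np.array([(35,28),(757,55),(708,442),(38,430)])/3.5+[230,40]),
'top':(cam('top'),np.array([(184,244),(207,160),(358,197),(340,282)])[[0,0,0,0]]/2.5+[110,130])}
views['top']=(cam('top'),np.array([(340,282),(184,244),(207,160),(358,197)])/2.5+[110,130])
L=np.array([[-55,-100,40],[-55,100,40],[55,100,40],[55,-100,40.]])
def W(x,P): 
    c,s=np.cos(x[2]),np.sin(x[2]); return np.c_[x[0]+c*P[:,0]-s*P[:,1],x[1]+s*P[:,0]+c*P[:,1],P[:,2]+x[3]]
for n,(C,uv) in views.items():
    r=least_squares(lambda x:(proj(C,W(x,L))-uv).ravel(),[515,177,-.26,0]); x=r.x
    print(n,x[:2],np.degrees(x[2]),'zb',x[3],'res',np.abs(r.fun).max(),'socket,knob',W(x,np.array([[0,50,75],[0,-55,77.]])))
C=views['w6'][0]
print('rim est',onz(C,[(606/3.5+230,251/3.5+40)],75),'plunger',onz(C,[(600/3.5+230,251/3.5+40)],65.5),'line',onz(C,np.array([(193,165),(191,228)])/3.5+[230,40],84))
a=onz(C,[(x/8,105+y/8) for x,y in [(80,158),(342,252),(305,437),(50,342)]],60);print(a.mean(0),'lampedges',yaw(a[1]-a[0]),yaw(a[2]-a[3]),yaw(a[2]-a[1]),yaw(a[3]-a[0]),np.linalg.norm(a[1]-a[0]),np.linalg.norm(a[2]-a[1]))
print(p6)
E
```

```text
w1 [517.01 178.78] -15.475631150017081 zb -7.24755328805133 res 0.6077457475096821 socket,knob [[530.35 226.97  67.75]
 [502.33 125.77  69.75]]
w6 [518.07 178.92] -15.556419204563875 zb -9.193662127035251 res 0.4899759064098532 socket,knob [[531.48 227.09  65.81]
 [503.32 125.94  67.81]]
top [516.38 178.55] -14.97772210081349 zb -39.515619351608166 res 0.5583536703599918 socket,knob [[529.3  226.85  35.48]
 [502.16 125.42  37.48]]
rim est [[530.63 224.48  75.  ]] plunger [[531.22 226.08  65.5 ]] line [[486.31 129.25  84.  ]
 [500.23 125.2   84.  ]]
[ 466.02 -128.62   60.  ] lampedges 55.17583886679692 54.668983359717124 -36.78945586694235 -36.17064546658714 35.35888739860216 24.172285277747537
[579.64 104.35 189.36   0.09   0.7   -0.09   0.7 ]
```

```bash
python3 -c "
from h import *
go((466,-128.2,150),144.5)"
```

```text
tcp [579.4 104.7 189.6] yaw_y 75.62 yaw_z -14.38 tilt [-0.001  -0.0001] shift [ 0.995 -6.344 -1.299]
turn about x -68.88
```

```bash
python3 -m handwheel '[{"translation":[0,-0.5,-0.1],"delta_rot":[0,0,0],"fingers":0.2},{"translation":[0,-0.84,-0.17],"delta_rot":[0,0,0],"fingers":0.2},{"translation":[0,-0.84,-0.17],"delta_rot":[0,0,0],"fingers":0.2},{"translation":[0,-0.84,-0.17],"delta_rot":[0,0,0],"fingers":0.2},{"translation":[0,-0.84,-0.17],"delta_rot":[0,0,0],"fingers":0.2},{"translation":[0,-0.84,-0.17],"delta_rot":[0,0,0],"fingers":0.2},{"translation":[0,-0.84,-0.17],"delta_rot":[0,0,0],"fingers":0.2},{"translation":[0,-0.8,-0.18],"delta_rot":[0,0,0],"fingers":0.2},{"translation":[0.1,0,0],"delta_rot":[-6.9,0,0],"fingers":0.2},{"translation":[0.1,0,0],"delta_rot":[-6.9,0,0],"fingers":0.2},{"translation":[0.1,0,0],"delta_rot":[-6.9,0,0],"fingers":0.2},{"translation":[0.1,0,0],"delta_rot":[-6.9,0,0],"fingers":0.2},{"translation":[0.1,0,0],"delta_rot":[-6.9,0,0],"fingers":0.2},{"translation":[0.1,0,0],"delta_rot":[-6.9,0,0],"fingers":0.2},{"translation":[0.1,0,0],"delta_rot":[-6.9,0,0],"fingers":0.2},{"translation":[0.1,0,0],"delta_rot":[-6.9,0,0],"fingers":0.2},{"translation":[0.1,0,0],"delta_rot":[-6.9,0,0],"fingers":0.2},{"translation":[0.1,0,0],"delta_rot":[-6.9,0,0],"fingers":0.2},{"translation":[0,0,0],"delta_rot":[0,0,0],"fingers":0.2},{"translation":[0,0,0],"delta_rot":[0,0,0],"fingers":0.2}]'
python3 - <<'E'
from h import *
go((466,-128.2,150),144.5)
s=robot.read_state()
im=vision.camera("wrist");cv2.imwrite("pics/w7.png",im);print(s['qpos'].round(2))
go((466,-128.2,150),144.5)
s=robot.read_state();np.save('pics/s7.npy',np.r_[s['tool_pos'],s['ee_rot']])
cv2.imwrite("pics/w7c.png",cv2.resize(im[130:290,200:380],(788,700),interpolation=cv2.INTER_CUBIC))
E
```

```text
t: 12.55
tool_pos: [466.5, -127.8, 150.0]
ee_rot: [-0.323, 0.629, 0.323, 0.629]
contact_force: [0.0, 0.2, 0.5]
gripper_width: 0.602
tcp [ 466.5 -127.8  150. ] yaw_y 144.39 yaw_z 54.39 tilt [-0.0005  0.0002] shift [-0.001  0.005 -0.016]
turn about x -0.11
[-0.32  0.1   2.19 -0.    0.86 -2.84]
tcp [ 466.8 -127.9  150.2] yaw_y 144.36 yaw_z 54.36 tilt [-0.0001  0.0001] shift [ 0.004  0.011 -0.017]
turn about x -0.14
```

View pics/w7.png

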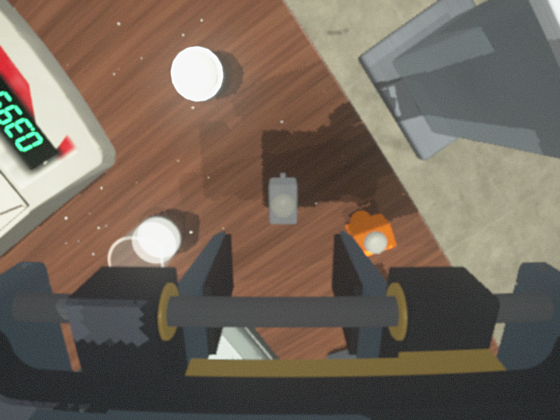

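View pics/w7c.png

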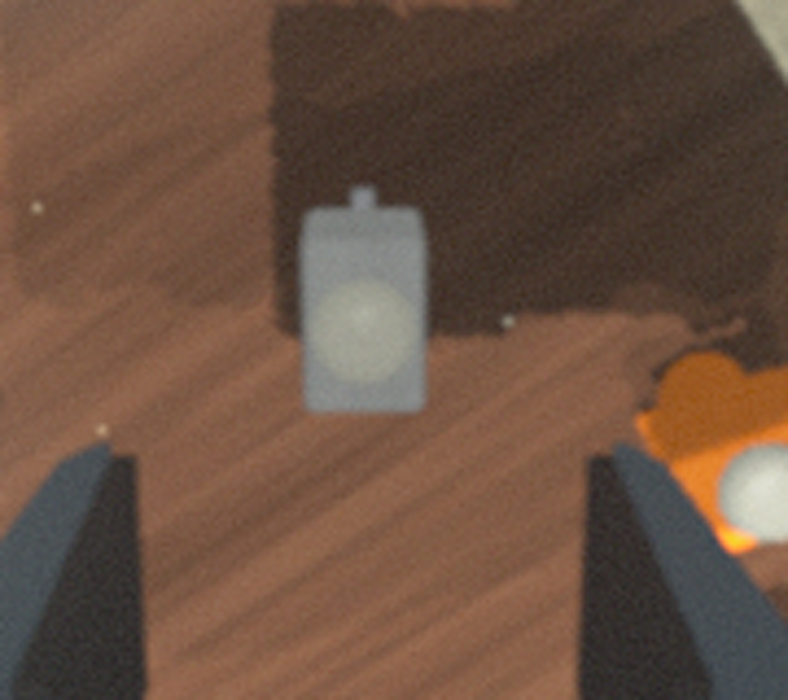

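```bash
python3 - <<'E'
from h import *
p=np.load('pics/s7.npy');C=camp(p)
k=4.378
a=onz(C,np.array([(303,238),(425,238),(426,411),(306,412)])/k+[200,130],60);m=a.mean(0)
print(a.round(1),m,yaw(a[1]-a[0]),yaw(a[2]-a[1]),np.linalg.norm(a[1]-a[0]),np.linalg.norm(a[2]-a[1]))
print('lens',onz(C,[(363/k+200,330/k+130)],66))
go((m[0],m[1],18),144.5)
E
```

```text
[[ 465.1 -149.9   60. ]
 [ 446.  -136.2   60. ]
 [ 466.1 -107.1   60. ]
 [ 485.6 -120.9   60. ]] [ 465.69180699 -128.53192066   60.        ] 144.33116734889794 55.36370591738839 23.487356243199088 35.296859402351934
lens [[ 465.43757331 -129.58149448   66.        ]]
tcp [ 466.8 -127.9  150.2] yaw_y 144.36 yaw_z 54.36 tilt [-0.0001  0.0001] shift [ 3.304  0.013 -0.028]
turn about x -0.14
```

```bash
python3 -m handwheel '[{"translation":[0.3,0.01,-0.03],"delta_rot":[0,0,0],"fingers":0.05},{"translation":[0.5,0,0],"delta_rot":[0,0,0],"fingers":0.05},{"translation":[0.5,0,0],"delta_rot":[0,0,0],"fingers":0.05},{"translation":[0.5,0,0],"delta_rot":[0,0,0],"fingers":0.05},{"translation":[0.4,0,0],"delta_rot":[0,0,0],"fingers":0.05},{"translation":[0.3,0,0],"delta_rot":[0,0,0],"fingers":0.05},{"translation":[0.3,0,0],"delta_rot":[0,0,0],"fingers":0.05},{"translation":[0.2,0,0],"delta_rot":[0,0,0],"fingers":0.05},{"translation":[0.2,0,0],"delta_rot":[0,0,0],"fingers":0.05},{"translation":[0.1,0,0],"delta_rot":[0,0,0],"fingers":0.05},{"translation":[0,0,0],"delta_rot":[0,0,0],"fingers":0.05},{"translation":[0,0,0],"delta_rot":[0,0,0],"fingers":0.05}]'
python3 - <<'E'
from h import *
go((465.7,-128.6,18),144.5)
im=vision.camera("wrist");a=im[130:330,140:420]
cv2.imwrite("pics/w8.png",cv2.resize(a,(700,500),interpolation=cv2.INTER_CUBIC))
im=vision.camera("scene");a=im[220:290,240:340]
cv2.imwrite("pics/s8.png",cv2.resize(a,(800,560),interpolation=cv2.INTER_CUBIC))
E
```

```text
t: 13.6
tool_pos: [466.1, -129.0, 18.3]
ee_rot: [-0.324, 0.628, 0.324, 0.629]
contact_force: [0.5, -0.3, -0.4]
gripper_width: 0.525
tcp [ 466.1 -129.    18.3] yaw_y 144.56 yaw_z 54.56 tilt [ 0.0001 -0.0001] shift [0.007 0.014 0.002]
turn about x 0.06
```

View pics/w8.png

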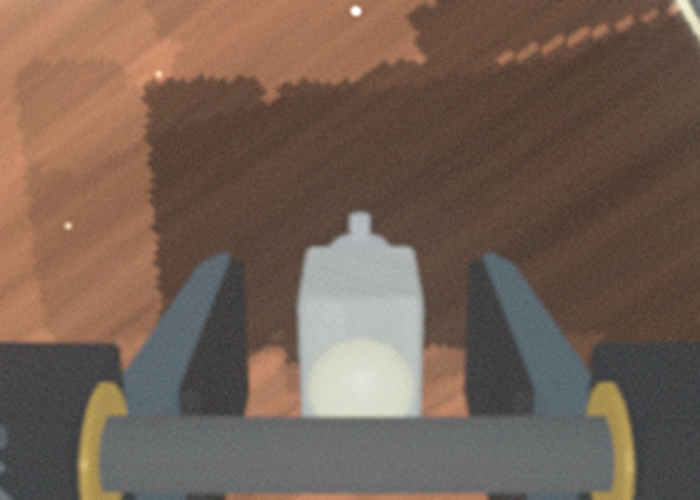

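View pics/s8.png

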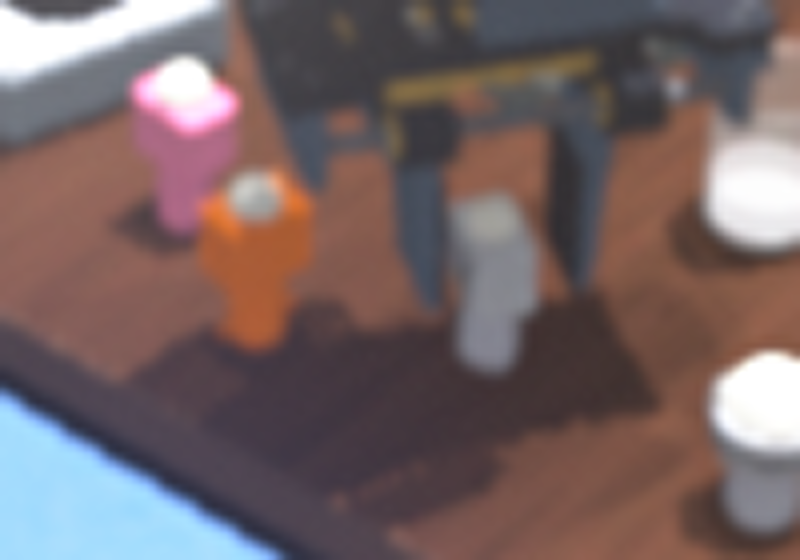

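```bash
python3 - <<'E'
from h import *
p=np.array([466,-128.7,0]); d=np.array([np.cos(np.radians(144.5)),np.sin(np.radians(144.5)),0])
for z in (25,30,36,42): print(z,((proj(cam('scene'),[p+d*30+[0,0,z],p-d*30+[0,0,z],p+[0,0,z]])-[240,220])*8).round(0).tolist())
E
```

```text
25 [[406.0, 311.0], [559.0, 286.0], [483.0, 298.0]]
30 [[406.0, 300.0], [560.0, 275.0], [484.0, 288.0]]
36 [[406.0, 288.0], [561.0, 263.0], [484.0, 275.0]]
42 [[407.0, 275.0], [562.0, 250.0], [485.0, 263.0]]
```

```bash
python3 -m handwheel '[{"translation":[0,0,0],"delta_rot":[0,0,0],"fingers":-1},{"translation":[0,0,0],"delta_rot":[0,0,0],"fingers":-1},{"translation":[0,0,0],"delta_rot":[0,0,0],"fingers":-1},{"translation":[0,0,0],"delta_rot":[0,0,0],"fingers":-1},{"translation":[0,0,0],"delta_rot":[0,0,0],"fingers":-1},{"translation":[0,0,0],"delta_rot":[0,0,0],"fingers":-1},{"translation":[0,0,0],"delta_rot":[0,0,0],"fingers":-1}]' 35
python3 - <<'E'
from h import *
go((465.7,-128.6,18),144.5); s=robot.read_state(); print(s['gripper_width']*91,s['contact_force'],s['moment'])
E
```

```text
t: 14.28
tool_pos: [466.1, -129.0, 18.1]
ee_rot: [-0.324, 0.628, 0.324, 0.628]
contact_force: [0.5, -0.1, 3.9]
gripper_width: 0.258
tcp [ 466.1 -129.    18.1] yaw_y 144.59 yaw_z 54.59 tilt [ 0.0002 -0.0001] shift [0.004 0.013 0.002]
turn about x 0.09
23.447101867466642 [ 0.45637149 -0.05725822  3.93711271] [0.14281116 0.09873304 0.01802369]
```

```bash
python3 -m handwheel '[{"translation":[-0.2,0,0],"delta_rot":[0,0,0],"fingers":-1},{"translation":[-0.5,0,0],"delta_rot":[0,0,0],"fingers":-1},{"translation":[-0.7,0,0],"delta_rot":[0,0,0],"fingers":-1},{"translation":[-0.7,0,0],"delta_rot":[0,0,0],"fingers":-1},{"translation":[-0.7,0,0],"delta_rot":[0,0,0],"fingers":-1},{"translation":[-0.5,0,0],"delta_rot":[3,0,0],"fingers":-1},{"translation":[0,0,0],"delta_rot":[7,0,0],"fingers":-1},{"translation":[0,0,0],"delta_rot":[7,0,0],"fingers":-1},{"translation":[0,0,0],"delta_rot":[7,0,0],"fingers":-1},{"translation":[0,0,0],"delta_rot":[7,0,0],"fingers":-1},{"translation":[0,0,0],"delta_rot":[7,0,0],"fingers":-1},{"translation":[0,0,0],"delta_rot":[7,0,0],"fingers":-1},{"translation":[0,0,0],"delta_rot":[7,0,0],"fingers":-1},{"translation":[0,0,0],"delta_rot":[7,0,0],"fingers":-1},{"translation":[0,0,0],"delta_rot":[7,0,0],"fingers":-1},{"translation":[0,0,0],"delta_rot":[4,0,0],"fingers":-1},{"translation":[0,0,0],"delta_rot":[0,0,0],"fingers":-1},{"translation":[0,0,0],"delta_rot":[0,0,0],"fingers":-1}]'
python3 - <<'E'
from h import *
go((530.5,227,150),74.6)
im=vision.camera("wrist");a=im[130:330,140:420]
cv2.imwrite("pics/w9.png",cv2.resize(a,(700,500),interpolation=cv2.INTER_CUBIC))
go((530.5,227,150),74.6);s=robot.read_state(); print(s['gripper_width']*91,s['contact_force'],s['moment'])
E
```

```text
t: 15.78
tool_pos: [465.9, -128.9, 150.3]
ee_rot: [0.094, 0.701, -0.094, 0.701]
contact_force: [-0.1, 0.1, -0.5]
gripper_width: 0.26
tcp [ 465.9 -128.9  150.3] yaw_y 74.74 yaw_z -15.26 tilt [ 0.0001 -0.    ] shift [ 8.000e-03  9.009e+00 -7.830e-01]
turn about x 0.14
tcp [ 465.9 -128.9  150.3] yaw_y 74.75 yaw_z -15.25 tilt [ 0.0001 -0.    ] shift [ 7.000e-03  9.009e+00 -7.810e-01]
turn about x 0.15
23.763506882278104 [-0.28451889 -0.36399011 -1.2264671 ] [-0.04299906 -0.02464017 -0.05292976]
```

View pics/w9.png

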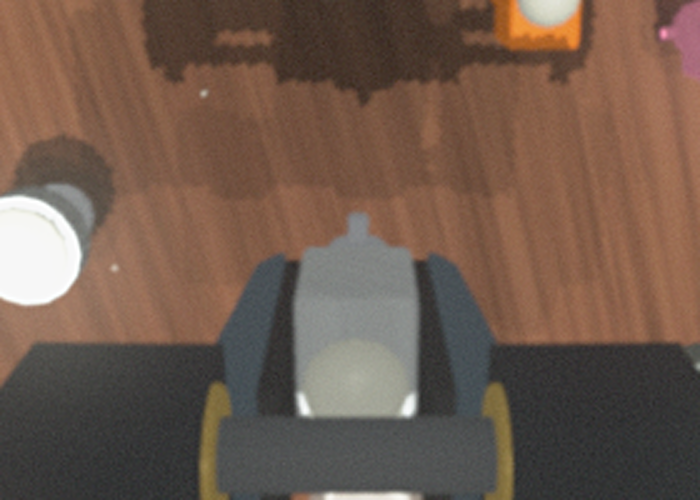

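```bash
python3 -m handwheel '[{"translation":[0,0.4,-0.03],"delta_rot":[0,0,0],"fingers":-1},{"translation":[0,0.8,-0.07],"delta_rot":[0,0,0],"fingers":-1},{"translation":[0,0.9,-0.08],"delta_rot":[0,0,0],"fingers":-1},{"translation":[0,0.9,-0.08],"delta_rot":[0,0,0],"fingers":-1},{"translation":[0,0.9,-0.08],"delta_rot":[0,0,0],"fingers":-1},{"translation":[0,0.9,-0.08],"delta_rot":[0,0,0],"fingers":-1},{"translation":[0,0.9,-0.08],"delta_rot":[0,0,0],"fingers":-1},{"translation":[0,0.9,-0.08],"delta_rot":[0,0,0],"fingers":-1},{"translation":[0,0.9,-0.08],"delta_rot":[0,0,0],"fingers":-1},{"translation":[0.2,0.7,-0.07],"delta_rot":[0,0,0],"fingers":-1},{"translation":[0.2,0.5,-0.04],"delta_rot":[0,0,0],"fingers":-1},{"translation":[0.2,0.31,-0.02],"delta_rot":[0,0,0],"fingers":-1},{"translation":[0,0,0],"delta_rot":[0,0,0],"fingers":-1},{"translation":[0,0,0],"delta_rot":[0,0,0],"fingers":-1},{"translation":[0,0,0],"delta_rot":[0,0,0],"fingers":-1}]'
python3 - <<'E'
from h import *
im=vision.camera("wrist");a=im[130:330,140:420]
cv2.imwrite("pics/w10.png",im)
cv2.imwrite("pics/w10c.png",cv2.resize(im[180:280,220:350],(780,600),interpolation=cv2.INTER_CUBIC))
go((530.5,227,103),74.6);s=robot.read_state(); print(s['gripper_width']*91,s['contact_force'],s['moment'])
im=vision.camera("scene")
cv2.imwrite("pics/s10c.png",cv2.resize(im[160:235,200:300],(800,600),interpolation=cv2.INTER_CUBIC))
E
```

```text
t: 17.08
tool_pos: [531.1, 226.0, 126.1]
ee_rot: [0.095, 0.701, -0.095, 0.701]
contact_force: [-0.7, 0.8, -0.7]
gripper_width: 0.264
tcp [531.3 225.9 126.3] yaw_y 74.56 yaw_z -15.44 tilt [ 0.     -0.0001] shift [ 0.583  0.022 -0.026]
turn about x -0.04
23.727366571196526 [-0.29111725 -0.11474676 -0.44783033] [ 0.00656209 -0.00598769  0.00430786]
```

View pics/w10.png

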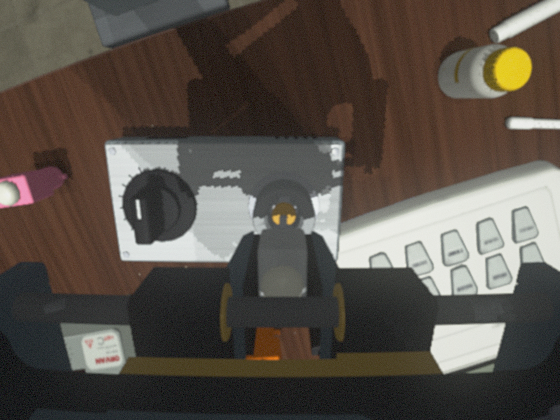

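View pics/w10c.png

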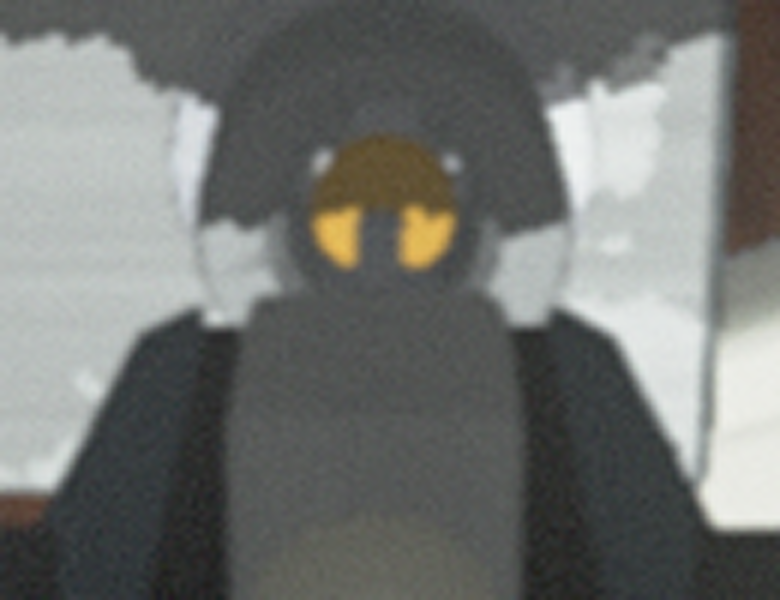

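View pics/s10c.png

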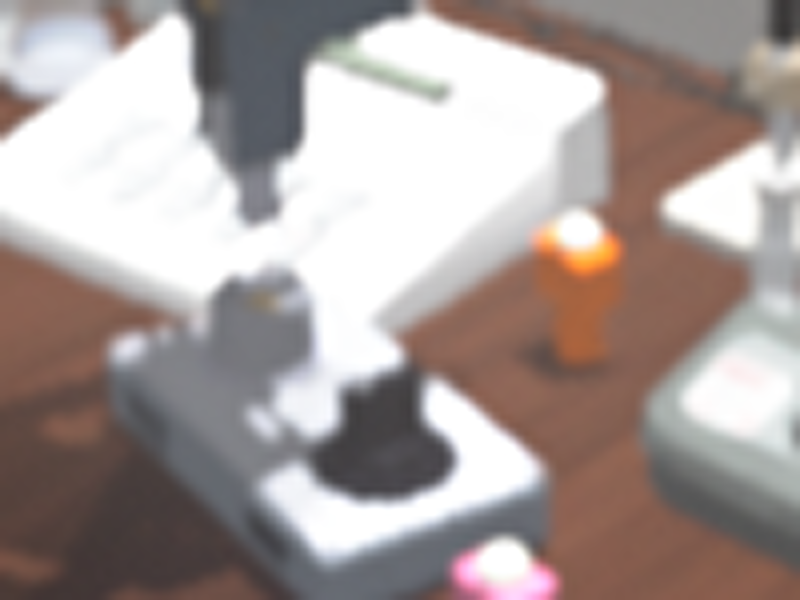

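```bash
python3 -m handwheel '[{"translation":[0.2,0.02,-0.025],"delta_rot":[0,0,0],"fingers":-1},{"translation":[0.2,0,0],"delta_rot":[0,0,0],"fingers":-1},{"translation":[0.2,0,0],"delta_rot":[0,0,0],"fingers":-1},{"translation":[0.1,0,0],"delta_rot":[0,0,0],"fingers":-1},{"translation":[0.1,0,0],"delta_rot":[0,0,0],"fingers":-1},{"translation":[0.05,0,0],"delta_rot":[0,0,0],"fingers":-1},{"translation":[0,0,0],"delta_rot":[0,0,0],"fingers":-1}]' 40
python3 - <<'E'
from h import *
im=vision.camera("wrist")
cv2.imwrite("pics/w11c.png",cv2.resize(im[180:280,220:350],(780,600),interpolation=cv2.INTER_CUBIC))
go((530.5,227,88),74.6);s=robot.read_state(); print(s['gripper_width']*91,s['contact_force'],s['moment'])
E
```

```text
t: 17.77
tool_pos: [530.3, 227.9, 91.5]
ee_rot: [0.095, 0.701, -0.095, 0.7]
contact_force: [0.5, 0.7, -0.8]
gripper_width: 0.26
tcp [530.4 227.9  91.8] yaw_y 74.59 yaw_z -15.41 tilt [-0.0004 -0.0001] shift [ 0.096 -0.022  0.008]
turn about x -0.01
23.831338992324557 [ 0.72588566  0.8780726  -1.04504033] [-0.03666976 -0.02921875 -0.01826566]
```

View pics/w11c.png

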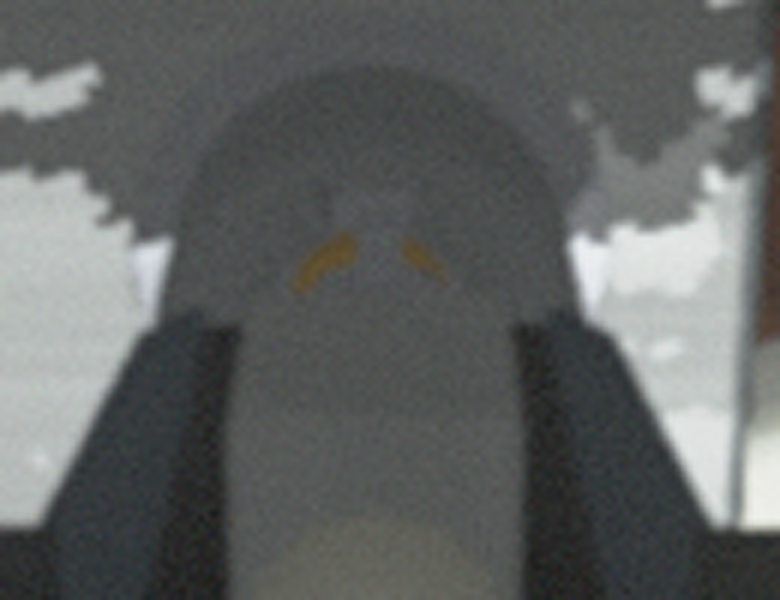

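```bash
python3 -m handwheel '[{"translation":[0.05,-0.02,0.0],"delta_rot":[0,0,0],"fingers":-1},{"translation":[0.05,0,0],"delta_rot":[0,0,0],"fingers":-1},{"translation":[0.05,0,0],"delta_rot":[0,0,0],"fingers":-1},{"translation":[0,0,0],"delta_rot":[0,0,0],"fingers":-1}]'
python3 - <<'E'
from h import *
go((530.5,227,70),74.6);s=robot.read_state(); print(s['gripper_width']*91,s['contact_force'],s['moment'])
E
```

```text
t: 18.15
tool_pos: [530.1, 227.1, 85.7]
ee_rot: [0.095, 0.701, -0.095, 0.701]
contact_force: [-0.0, 0.5, -0.9]
gripper_width: 0.259
tcp [530.1 227.1  85.7] yaw_y 74.59 yaw_z -15.41 tilt [-0.0003 -0.0001] shift [ 0.393 -0.     0.009]
turn about x -0.01
23.536889306241836 [-0.00399164  0.51848253 -0.93920746] [-0.01796133  0.01052019  0.00025386]
```

```bash
python3 -m handwheel '[{"translation":[0.06,0,0],"delta_rot":[0,0,0],"fingers":-1},{"translation":[0.06,0,0],"delta_rot":[0,0,0],"fingers":-1},{"translation":[0.06,0,0],"delta_rot":[0,0,0],"fingers":-1},{"translation":[0.05,0,0],"delta_rot":[0,0,0],"fingers":-1},{"translation":[0,0,0],"delta_rot":[0,0,0],"fingers":-1}]'
python3 - <<'E'
from h import *
go((530.5,227,70),74.6);s=robot.read_state(); print(s['gripper_width']*91,s['contact_force'],s['moment'])
E
```

```text
t: 18.57
tool_pos: [530.5, 227.3, 76.7]
ee_rot: [0.095, 0.701, -0.095, 0.701]
contact_force: [-0.0, -0.4, 5.6]
gripper_width: 0.262
tcp [530.5 227.3  76.7] yaw_y 74.59 yaw_z -15.41 tilt [0.0004 0.0002] shift [ 0.167 -0.007  0.001]
turn about x -0.01
23.81505425228707 [-0.02608786 -0.35477789  5.58143081] [-0.02232852  0.01547001  0.02856766]
```

```bash
python3 -m handwheel '[{"translation":[0.05,0,0],"delta_rot":[0,0,0],"fingers":-1},{"translation":[0.05,0,0],"delta_rot":[0,0,0],"fingers":-1},{"translation":[0.05,0,0],"delta_rot":[0,0,0],"fingers":-1},{"translation":[0,0,0],"delta_rot":[0,0,0],"fingers":-1},{"translation":[0,0,0],"delta_rot":[0,0,0],"fingers":-1}]'
python3 - <<'E'
from h import *
go((530.5,227,70),74.6);s=robot.read_state(); print(s['gripper_width']*91,s['contact_force'],s['moment'])
im=vision.camera("wrist")
cv2.imwrite("pics/w12c.png",cv2.resize(im[180:280,220:350],(780,600),interpolation=cv2.INTER_CUBIC))
im=vision.camera("scene")
cv2.imwrite("pics/s12c.png",cv2.resize(im[160:235,200:300],(800,600),interpolation=cv2.INTER_CUBIC))
E
```

```text
t: 18.98
tool_pos: [530.5, 227.3, 71.1]
ee_rot: [0.095, 0.701, -0.095, 0.701]
contact_force: [-0.5, 0.1, 6.7]
gripper_width: 0.258
tcp [530.5 227.3  71.1] yaw_y 74.59 yaw_z -15.41 tilt [0.0003 0.0001] shift [ 0.027 -0.007  0.001]
turn about x -0.01
23.469769421500974 [-0.52865871  0.08341346  6.66224164] [-0.07147479  0.17185869  0.02878986]
```

View pics/s12c.png

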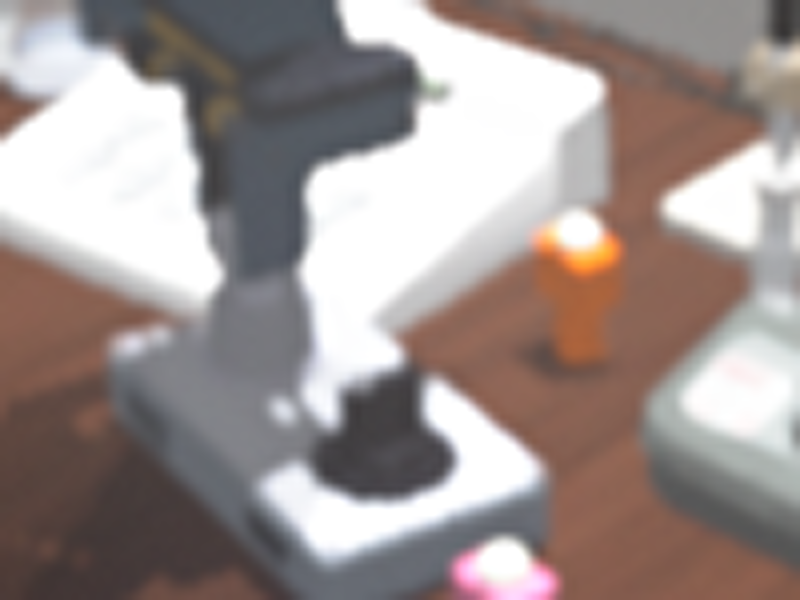

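View pics/w12c.png

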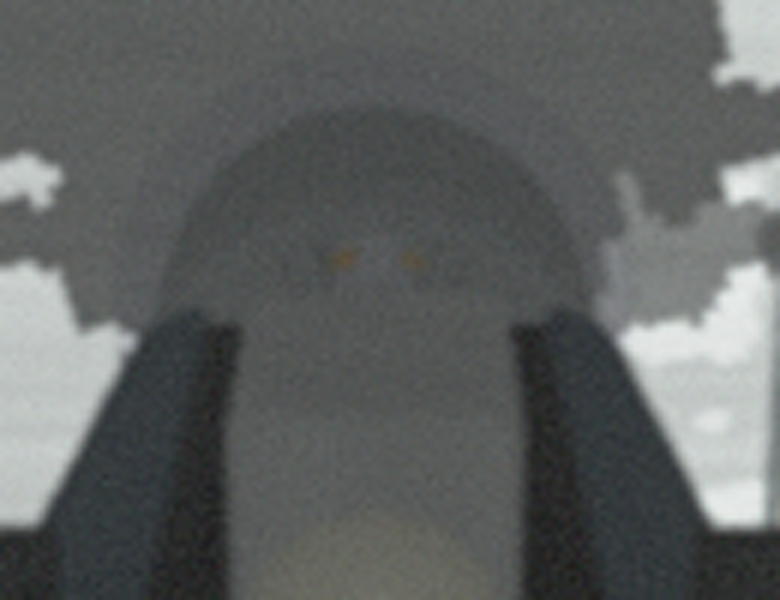

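```bash
python3 -m handwheel '[{"translation":[0.02,0,0],"delta_rot":[4,0,0],"fingers":-1},{"translation":[0,0,0],"delta_rot":[6,0,0],"fingers":-1},{"translation":[0,0,0],"delta_rot":[6,0,0],"fingers":-1},{"translation":[0,0,0],"delta_rot":[6,0,0],"fingers":-1},{"translation":[0,0,0],"delta_rot":[0,0,0],"fingers":-1}]'
python3 - <<'E'
from h import *
go((530.5,227,70),-15.4);s=robot.read_state(); print(s['gripper_width']*91,s['contact_force'],s['moment'])
E
```

```text
t: 19.5
tool_pos: [530.9, 227.4, 70.5]
ee_rot: [0.229, 0.669, -0.229, 0.669]
contact_force: [0.1, 0.0, 6.4]
gripper_width: 0.259
tcp [530.9 227.4  70.5] yaw_y 52.2 yaw_z -37.8 tilt [0.001  0.0003] shift [ 0.013 -0.013 -0.001]
turn about x 67.6
23.53468948609697 [0.13788328 0.02918662 6.37015597] [-0.01515856  0.07135114 -0.00243441]
```

Turns freely, no torque: the pins are under the roof. Continue.

```bash
python3 -m handwheel '[{"translation":[0,0,0],"delta_rot":[6,0,0],"fingers":-1},{"translation":[0,0,0],"delta_rot":[6,0,0],"fingers":-1},{"translation":[0,0,0],"delta_rot":[6,0,0],"fingers":-1},{"translation":[0,0,0],"delta_rot":[6,0,0],"fingers":-1},{"translation":[0,0,0],"delta_rot":[6,0,0],"fingers":-1},{"translation":[0,0,0],"delta_rot":[6,0,0],"fingers":-1},{"translation":[0,0,0],"delta_rot":[6,0,0],"fingers":-1},{"translation":[0,0,0],"delta_rot":[6,0,0],"fingers":-1},{"translation":[0,0,0],"delta_rot":[6,0,0],"fingers":-1},{"translation":[0,0,0],"delta_rot":[6,0,0],"fingers":-1},{"translation":[0,0,0],"delta_rot":[0,0,0],"fingers":-1},{"translation":[0,0,0],"delta_rot":[0,0,0],"fingers":-1}]'
python3 - <<'E'
from h import *
go((530.5,227,70),-15.4);s=robot.read_state(); print(s['gripper_width']*91,s['contact_force'],s['moment'])
E
```

```text
t: 20.5
tool_pos: [530.8, 227.4, 70.5]
ee_rot: [0.532, 0.466, -0.531, 0.467]
contact_force: [-0.3, -0.1, 7.6]
gripper_width: 0.264
tcp [530.8 227.4  70.5] yaw_y -7.46 yaw_z -97.46 tilt [0.001  0.0004] shift [ 0.013 -0.007  0.01 ]
turn about x 7.94
24.004538465877783 [-0.29089169 -0.14502502  7.61186042] [-0.1141297   0.05617656 -0.00745189]
```

```bash
python3 -m handwheel '[{"translation":[0,0,0],"delta_rot":[4,0,0],"fingers":-1},{"translation":[0.02,0,0],"delta_rot":[4,0,0],"fingers":-1},{"translation":[0.02,0,0],"delta_rot":[1,0,0],"fingers":-1},{"translation":[0,0,0],"delta_rot":[0,0,0],"fingers":-1}]'
python3 - <<'E'
from h import *
go((530.5,227,70),-15.4);s=robot.read_state(); print(s['gripper_width']*91,s['contact_force'],s['moment'])
E
```

```text
t: 20.83
tool_pos: [531.0, 227.4, 69.2]
ee_rot: [0.567, 0.423, -0.566, 0.423]
contact_force: [-1.0, -0.1, 14.6]
gripper_width: 0.263
tcp [531.  227.4  69.2] yaw_y -16.49 yaw_z -106.49 tilt [0.001  0.0003] shift [-0.019 -0.008  0.013]
turn about x -1.09
23.967599196070804 [-1.02197435 -0.08129335 14.55871879] [-0.37321297  0.55995101  0.01411986]
```

```bash
python3 -m handwheel '[{"translation":[0,0,0],"delta_rot":[2,0,0],"fingers":-1},{"translation":[0.01,0,0],"delta_rot":[2,0,0],"fingers":-1},{"translation":[0,0,0],"delta_rot":[0,0,0],"fingers":-1},{"translation":[0,0,0],"delta_rot":[0,0,0],"fingers":-1}]'
python3 - <<'E'
from h import *
go((530.5,227,70),-15.4);s=robot.read_state(); print(s['gripper_width']*91,s['contact_force'],s['moment'])
im=vision.camera("wrist")
cv2.imwrite("pics/w13.png",im)
im=vision.camera("scene")
cv2.imwrite("pics/s13.png",im)
cv2.imwrite("pics/s13c.png",cv2.resize(im[160:235,200:300],(800,600),interpolation=cv2.INTER_CUBIC))
E
```

```text
t: 21.17
tool_pos: [531.2, 227.5, 69.2]
ee_rot: [0.581, 0.403, -0.58, 0.404]
contact_force: [-2.1, -1.8, 17.5]
gripper_width: 0.264
tcp [531.2 227.5  69.2] yaw_y -20.41 yaw_z -110.41 tilt [0.0015 0.0004] shift [-0.02  -0.012  0.018]
turn about x -5.01
24.04330223874081 [-2.067115   -1.8281839  17.52939447] [-0.39864655  0.65361749  0.05958632]
```

View pics/w13.png

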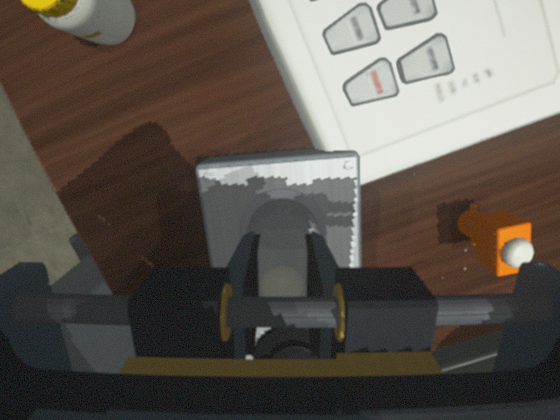

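View pics/s13c.png

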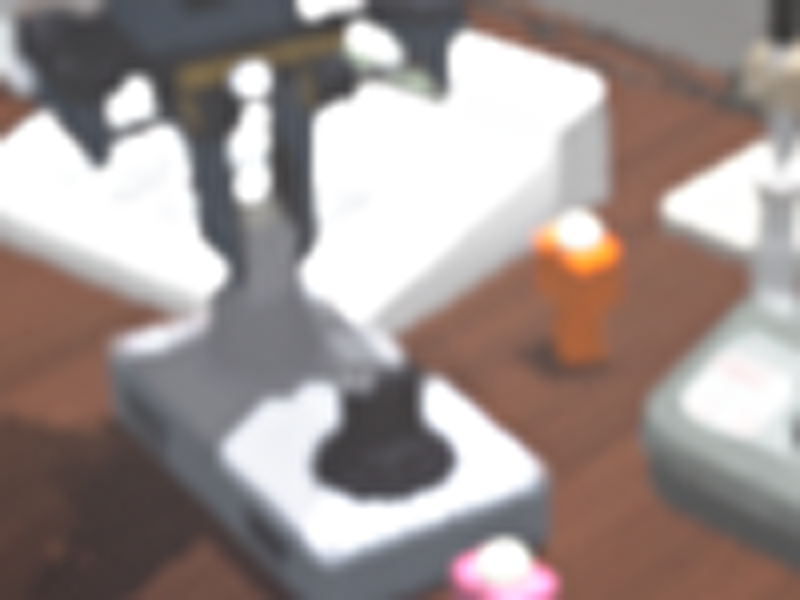

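View pics/s13.png

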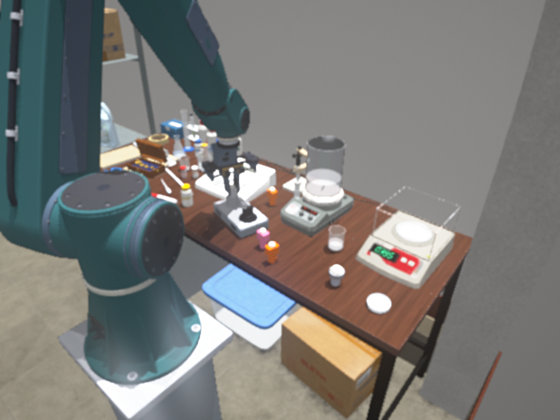

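```bash
python3 -m handwheel '[{"translation":[0,0,0],"delta_rot":[2,0,0],"fingers":-1},{"translation":[0,0,0],"delta_rot":[1,0,0],"fingers":-1},{"translation":[0,0,0],"delta_rot":[0,0,0],"fingers":-1}]'
python3 - <<'E'
from h import *
go((530.5,227,70),-15.4);s=robot.read_state(); print(s['gripper_width']*91,s['contact_force'],s['moment'])
E
```

```text
t: 21.52
tool_pos: [531.3, 227.5, 69.2]
ee_rot: [0.592, 0.388, -0.59, 0.388]
contact_force: [-3.2, -1.6, 16.0]
gripper_width: 0.26
tcp [531.3 227.5  69.2] yaw_y -23.41 yaw_z -113.41 tilt [0.0018 0.0002] shift [-0.019 -0.013  0.018]
turn about x -8.01
23.620330126612668 [-3.21153997 -1.62468409 15.99525504] [-0.46660368  0.57790076  0.6384356 ]
```

```bash
python3 -m handwheel '[{"translation":[0,0,0],"delta_rot":[-1,0,0],"fingers":-1},{"translation":[0,0,0],"delta_rot":[0,0,0],"fingers":-1},{"translation":[0,0,0],"delta_rot":[0,0,0],"fingers":-1},{"translation":[0,0,0],"delta_rot":[0,0,0],"fingers":-1},{"translation":[0,0,0],"delta_rot":[0,0,0],"fingers":-1},{"translation":[0,0,0],"delta_rot":[0,0,0],"fingers":-1}]'
python3 - <<'E'
from h import *
go((530.5,227,70),-15.4);s=robot.read_state(); print(s['gripper_width']*91,s['contact_force'],s['moment'])
im=vision.camera("wrist")
cv2.imwrite("pics/w14.png",cv2.resize(im[140:300,200:380],(788,700),interpolation=cv2.INTER_CUBIC))
E
```

```text
t: 22.02
tool_pos: [531.2, 227.5, 69.2]
ee_rot: [0.588, 0.393, -0.587, 0.394]
contact_force: [-2.3, -0.8, 17.8]
gripper_width: 0.259
tcp [531.2 227.5  69.2] yaw_y -22.36 yaw_z -112.36 tilt [0.0016 0.0003] shift [-0.02  -0.013  0.017]
turn about x -6.96
23.536812801377405 [-2.34331796 -0.77538785 17.83463354] [-0.49237757  0.63107322  0.44571583]
```

View pics/w14.png

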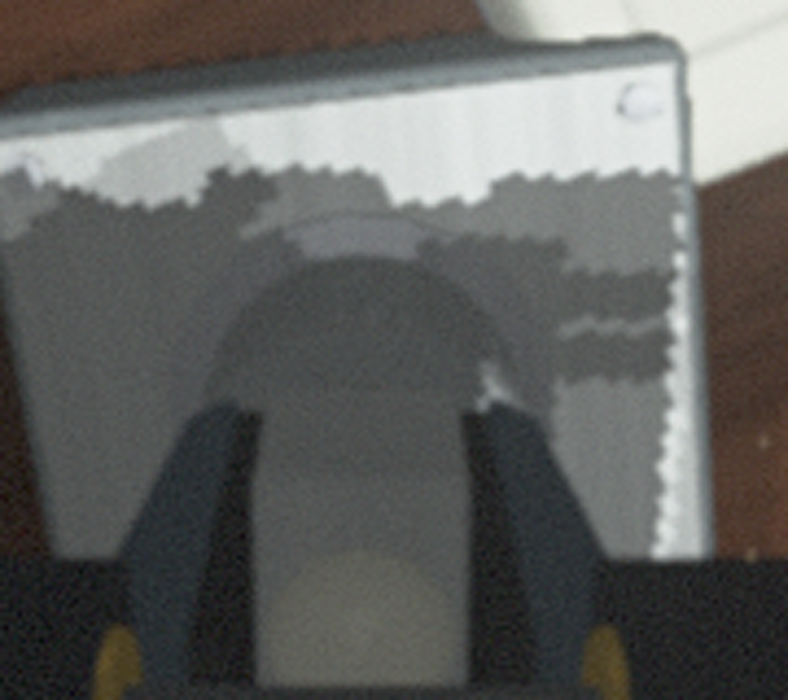

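```bash
python3 -m handwheel '[{"translation":[0,0,0],"delta_rot":[-1.5,0,0],"fingers":-1},{"translation":[0,0,0],"delta_rot":[-1.5,0,0],"fingers":-1},{"translation":[0,0,0],"delta_rot":[0,0,0],"fingers":-1},{"translation":[0,0,0],"delta_rot":[0,0,0],"fingers":-1},{"translation":[0,0,0],"delta_rot":[0,0,0],"fingers":-1},{"translation":[0,0,0],"delta_rot":[0,0,0],"fingers":-1}]'
python3 - <<'E'
from h import *
go((530.5,227,70),-15.4);s=robot.read_state(); print(s['gripper_width']*91,s['contact_force'],s['moment'])
print(robot.hand_in())
E
```

```text
t: 22.57
tool_pos: [531.2, 227.5, 69.2]
ee_rot: [0.578, 0.408, -0.577, 0.409]
contact_force: [-2.6, -1.2, 17.0]
gripper_width: 0.262
tcp [531.2 227.5  69.2] yaw_y -19.4 yaw_z -109.4 tilt [0.0015 0.0005] shift [-0.021 -0.013  0.018]
turn about x -4.0
23.838091949216075 [-2.6057341  -1.16761581 16.9828705 ] [-0.39177502  0.57593612  0.04234945]
the job is handed in; nothing more can be done
None
```

I turned the dimmer fully down. The lamp with the two side pins is pushed into the socket, twisted clockwise to the stop and still gripped and pressed home. I handed in at t = 22.6 s; no verdict was reported.

- **Dimmer:** I turned it anticlockwise until I felt the end stop, about 0.6 N m at a jaw angle of 75–78°. A picture afterwards showed its pointer to the front.
- **Insertion:** the lamp went into the entry slots with a spring force of about 6 N, and turned freely from there.
- **Stop:** I felt it at about 0.6 N m, with the gripper roughly 6° past my estimate of the nominal quarter turn. I then eased back to about 4° past to take the torque off, so the lamp may sit a degree or two short of the hard stop.
- **Last readings:** opening 23.8 mm on the lamp with grip force set to 40 N, downward force about 17 N (the spring gives 8 N at home, so the pins should be on the floor of the run), and tilt about 0.002 rad. I did not measure the plunger travel or the lamp's depth directly.

**Disagreement with the description:** the fingertips ended about 18 mm behind the reported TCP, not 19 mm ahead of it. My first try at the knob therefore closed on air above the bar, so I corrected the height for the rest of the job.

The spare lamp, beaker, dish, bottle and the orange and pink look-alikes were not touched as far as the pictures show.

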